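# Pry the jammed retaining bar free and pack the heater blocks without gaps

### The job

Set up the block heater: with the pry bar over the stand's round rod, lever up the retaining bar that is jammed in its stand, then lay the pry bar back flat on the bench. Put every loose heater block on the heater's plate in one row in the fenced corner, all flush against the rear fence, the first butted against the left end stop and each next one butted against its neighbour with no gap, and finally stand the retaining bar on the plate upright as it was, its rear end near the fence, flush against the open side of the last block. Do not disturb the beaker or the bottle behind.

Things in the scene. Friction and masses are not known exactly. Their poses are not given: they have to be found in the camera images.
- heater: Flat block heater, fixed. Origin: centre of its plate's underside; x away from the robot, y left, z up. Plate 150 (x) x 260 (y) mm, top at z 8. Rear fence: inner face x = +63; left end stop: inner face y = +118; both up to z 26, 12 thick. Front (-x) and right (-y) open. White control housing behind the fence, x 76 to 131, z up to 48 (knob 58).
- corner (a point): The heater's inner corner at plate level: where the rear fence's and the left stop's inner faces meet (heater x 63, y 118, z 8 mm). The row of blocks starts here: the first block's centre belongs 50 mm in front and 30 mm to the right of it (heater axes), each next one 60 mm further right; the retaining bar (26 mm wide) ends the row.
- block_0: Loose aluminium heater block, 100 (x) by 60 (y) by 42 (z) mm, 0.4 kg, rounded edges, with 2 rows of 4 dark tube bores in its top. Origin: centre of its underside; symmetric under a half turn. One of the three blocks may be absent. Starts on the bench at the left; belongs on the heater's plate with its long side along the heater's x. Grip across the 60 mm.
- block_1: Loose aluminium heater block, 100 (x) by 60 (y) by 42 (z) mm, 0.4 kg, rounded edges, with 3 rows of 6 small dark tube bores in its top. Origin: centre of its underside; symmetric under a half turn. One of the three blocks may be absent. Starts on the bench at the left; belongs on the heater's plate with its long side along the heater's x. Grip across the 60 mm.
- block_2: Loose aluminium heater block, 100 (x) by 60 (y) by 42 (z) mm, 0.4 kg, rounded edges, with 2 rows of 3 large dark tube bores in its top. Origin: centre of its underside; symmetric under a half turn. One of the three blocks may be absent. Starts on the bench at the left; belongs on the heater's plate with its long side along the heater's x. Grip across the 60 mm.
- stand: Grey parking stand, fixed. Origin: below the parked bar's centre, at bench level; x along the parked bar, y left, z up. The bar's underside is at z 64 mm; it rests on seats only at |x| > 51, between end posts (tops z 92). At its +y side a plate (y 15 to 23, top z 90) hugs it; the -y side is open for |x| < 50. Base plate 10 thick, x +-86, y -53 to +25 mm.
- fulcrum (a point): Middle of the top of the stand's round fulcrum rod (10 mm thick, along the stand's x, free for |x| < 30 mm; at stand y -40, z 52 mm). The pry bar goes in level from the -y side, over this rod and under the middle of the jammed bar (12 mm gap from rod top up to the bar's underside), tip as far as stand y +6; then its outer end is pushed down some 30 mm.
- retaining_bar: Plain steel retaining bar, 130 (x) x 26 (y) x 30 (z) mm, 0.3 kg. Origin: centre of its underside. Jammed in the stand by a spring cheek in the front post: 10 to 20 N move it upward; it stays where raised and is free when raised about 22 mm. Once levered up 10 mm or more its top can be gripped across the 26 mm and pulled straight up.
- pry_bar: Flat dark steel pry bar, 170 (x) by 22 (y) by 8 (z) mm, 0.16 kg, both ends alike. Origin: centre of its underside. Lies flat on the bench to the right of the stand.
- beaker_pp: Plastic beaker, 64 mm wide, 78 mm high, bystander behind the heater. Origin: centre of its underside.
- bottle_white: White bottle, 49 mm wide, 110 mm high, bystander at the back. Origin: centre of its underside.
Not all that is in view belongs to the job. What is shaped like the block_1 but pink is not meant.

How it is judged:
On the way:
1. the pry bar, set over the stand's rod, has levered the retaining bar up by 6 mm or more in its stand, with the gripper not touching the retaining bar (z of retaining_bar in the frame of stand between 0.07 and 0.098 m and horizontal distance between retaining_bar and stand below 0.015 m and contact force between pry_bar and retaining_bar above 1 N and contact force between pry_bar and stand above 1 N and contact force between the fingers and retaining_bar below 0.3 N), for 0.1 s.
At the end, for the whole second after the job is handed in: Blocks flat on the plate in one row: within 4 mm of the rear fence and 0.05 rad square, the first within 3 mm of the left stop, gaps under 1.5 mm; retaining bar on the plate within 4 mm of the last block, centre at heater x -25 to +6 mm, parallel; pry bar flat on the bench; all at rest ((y of block_0 in the frame of heater between 0.085 and 0.091 m or (y of block_0 in the frame of heater between 0.0235 and 0.031 m and (y of block_1 in the frame of heater between 0.085 and 0.091 m or y of block_2 in the frame of heater between 0.085 and 0.091 m)) or (y of block_0 in the frame of heater between -0.038 and -0.029 m and (y of block_1 in the frame of heater between 0.0235 and 0.031 m or y of block_2 in the frame of heater between 0.0235 and 0.031 m))) and x of block_0 in the frame of heater between 0.009 and 0.0165 m and z of block_0 in the frame of heater between 0.005 and 0.011 m and angle between the x axis of each of block_0, block_1, block_2 and the x axis of heater, either way round below 0.05 rad and angle between each of block_0, block_1, block_2, retaining_bar's own z axis and vertical below 0.05 rad and linear speed of each of block_0, block_1, block_2, retaining_bar, pry_bar below 0.01 m/s and (y of block_1 in the frame of heater between 0.085 and 0.091 m or (y of block_1 in the frame of heater between 0.0235 and 0.031 m and (y of block_0 in the frame of heater between 0.085 and 0.091 m or y of block_2 in the frame of heater between 0.085 and 0.091 m)) or (y of block_1 in the frame of heater between -0.038 and -0.029 m and (y of block_0 in the frame of heater between 0.0235 and 0.031 m or y of block_2 in the frame of heater between 0.0235 and 0.031 m))) and x of block_1 in the frame of heater between 0.009 and 0.0165 m and z of block_1 in the frame of heater between 0.005 and 0.011 m and (y of block_2 in the frame of heater between 0.085 and 0.091 m or (y of block_2 in the frame of heater between 0.0235 and 0.031 m and (y of block_0 in the frame of heater between 0.085 and 0.091 m or y of block_1 in the frame of heater between 0.085 and 0.091 m)) or (y of block_2 in the frame of heater between -0.038 and -0.029 m and (y of block_0 in the frame of heater between 0.0235 and 0.031 m or y of block_1 in the frame of heater between 0.0235 and 0.031 m))) and x of block_2 in the frame of heater between 0.009 and 0.0165 m and z of block_2 in the frame of heater between 0.005 and 0.011 m and (((y of block_0 in the frame of heater between 0.085 and 0.091 m or y of block_1 in the frame of heater between 0.085 and 0.091 m or y of block_2 in the frame of heater between 0.085 and 0.091 m) and y of retaining_bar in the frame of heater between 0.0405 and 0.048 m) or ((y of block_0 in the frame of heater between 0.0235 and 0.031 m or y of block_1 in the frame of heater between 0.0235 and 0.031 m or y of block_2 in the frame of heater between 0.0235 and 0.031 m) and y of retaining_bar in the frame of heater between -0.021 and -0.012 m) or ((y of block_0 in the frame of heater between -0.038 and -0.029 m or y of block_1 in the frame of heater between -0.038 and -0.029 m or y of block_2 in the frame of heater between -0.038 and -0.029 m) and y of retaining_bar in the frame of heater between -0.0825 and -0.072 m)) and x of retaining_bar in the frame of heater between -0.025 and 0.006 m and z of retaining_bar in the frame of heater between 0.005 and 0.011 m and angle between the x axis of retaining_bar and the x axis of heater, either way round below 0.06 rad and height (world z) of pry_bar below 0.005 m); the robot touches nothing.
It fails at once if the beaker is shoved or knocked over (distance of beaker_pp from where it was at the start of the episode above 0.04 m or angle between beaker_pp's own z axis and vertical above 0.6 rad).
It fails at once if the bottle is shoved or knocked over (distance of bottle_white from where it was at the start of the episode above 0.04 m or angle between bottle_white's own z axis and vertical above 0.6 rad).
Of block_0, block_1, block_2 only 2 to 3 are there at a start; the rules pass over those that are not, and their reading is None.
At some moment in a run one of block_0, block_1, block_2 may be knocked a few centimetres aside while the robot is not near it.
It also fails if it takes over 210 s, if anything falls off the work surface, if the arm or the gripper's body presses on something with over 40 N, if the wrist force passes 120 N, or if a joint passes its speed limit or range.

### The arm

A 6-joint arm with a two-finger parallel gripper is mounted at the origin on a cart in front of the work surface, level with it; the furniture and walls round the work are solid. World frame = base frame: x ahead of the robot, y to its left, z up, the work surface at z = 0. Lengths are in m, angles in rad, forces in N, time in s.
With the tool pointing down it reaches from about 0.3 to 0.775 m from the base axis. Payload 14.6 kg.
Tool frame: the origin (TCP) lies between the finger pads; the fingertips stand 19 mm ahead of it and the grasp point (between the pads) is the TCP; z points along the fingers, y is the direction in which the jaws open and shut (so a half turn about z gives the same grasp; the last joint's range is limited). The gripper opens to 94 mm and grips with 3 to 60 N. Pads are 16 mm wide; open, the fingers measure 119 mm over their backs; the gripper's body (75 mm by 177 mm) begins 78 mm behind the grasp point.
Start: joints at [1.057, 0.3, 1.521, -0, 1.321, -0.067], TCP at [0.238, 0.496, 0.191] pointing down, gripper open.
Joint ranges: [-3.03, 3.03], [-0.79, 2.21], [0.23, 2.52], [-1.04, 4.18], [0, 3.07], [-2.55, 2.55]. Speed limits (rad/s): [2.22, 2.22, 2.57, 3.14, 3.14, 3.14].

### API

Orientations are given as [roll, pitch, yaw] about the fixed x, y, z axes, in that order (R = Rz(yaw) Ry(pitch) Rx(roll)).
In Python, from station import telemetry, vision, ctrl gives the robot as it stands. The module is installed in compiled form; this text tells all that it offers.
- The arm moves only by the shell command python3 -m creep 'ROWS' [FORCE]. ROWS is JSON, a list of rows, each a list of 3 entries, a list of its own where there are three numbers: the shift along the tool's x, y, z in units of 50 mm (1.0 is 50 mm), then the turn about the tool's z in units of 8 degrees (1.0 is 8 degrees), then the opening, from 0 (shut) to 1 (fully open). In form: [[[tx, ty, tz], twist, gripper], ...]. A call has 1 to 12 rows; each row is the pose to reach, as a shift and turn from the pose commanded when the call began, along the tool's axes at that moment; what a row does not reach only later rows make up. A row lasts 1/10 s, in which the tool goes at most 50 mm and 8.59 degrees, less where a joint would pass 70% of its speed; a pose out of reach is approached as far as the arm can. A call with a gripper value outside its range is refused whole. The fingers move at their own pace and stop on an object; FORCE is the grip in N (left out, the last holds). Time passes only in rows, so rows that repeat a pose let the fingers close. It gives the time, the measured TCP pose, the force and the opening at its end, in the units of the state.
- telemetry.get_obs(): the state, without advancing time (a new reading comes with each control period).
- vision.camera(name): name is "scene" or "top"; returns a dict with "img" (400x640x3 uint8, red, green, blue), "depth" (400x640 float32, m along the optical axis (not along the pixel's ray), 0 where there is no reading), "vertical_fov" (degrees; the focal length in pixels is half the picture's height over the tangent of half this angle, whatever the lens; pixels are square), "cx", "cy" (the principal point, pixels), "extrinsics" (4x4, takes a point from camera to world coordinates). Camera axes: x right, y down, z forward; pixel columns grow to the right and rows downward; lengths in m; the calibration is good to about 2 mm. A picture is of the moment at which its call begins.
- ctrl.hand_in(): hands the job in, once; it reports no verdict.
The state is a dict: "time_s": time; "qpos": joint angles; "joint_vel": joint speeds; "tau": joint torques, N m; "ee_pos": TCP position; "eef_rot": TCP orientation; "force": force on the tool from outside, world axes, zero at the start; "moment": the same for the moment, N m; "grip_width": finger opening in m.
Only numpy, scipy, OpenCV 4.12 (cv2) and the standard library are available. Lean on these libraries where they do the work, as an engineer would, in place of code of your own. Each camera call takes 0.05 s, during which the arm holds its last target.

## Working session

There is one attempt and no reset: what is moved stays moved. The work goes in short steps, Python scripts to look and compute and a shell command to move; the robot and the scene stay as the last step left them, time stands still between calls to the robot, and variables do not carry over. Pictures are saved under pics/ and viewed, and the job is handed in when it is done.

```bash
mkdir -p pics; ls; cat > h.py <<'E'
import numpy as np, cv2
from station import telemetry, vision, ctrl
def cam(n):
    c=vision.camera(n); h=c["img"].shape[0]
    c["f"]=h/2/np.tan(np.radians(c["vertical_fov"])/2); return c
def save(c,name,crop=None,s=1):
    im=c["img"][:,:,::-1]
    if crop: x0,y0,x1,y1=crop; im=im[y0:y1,x0:x1]
    cv2.imwrite("pics/"+name,cv2.resize(im,None,fx=s,fy=s,interpolation=cv2.INTER_CUBIC))
def ray(c,uv,z):
    uv=np.atleast_2d(np.asarray(uv,float)); T=np.asarray(c["extrinsics"])
    d=np.c_[(uv[:,0]-c["cx"])/c["f"],(uv[:,1]-c["cy"])/c["f"],np.ones(len(uv))]@T[:3,:3].T
    o=T[:3,3]; return o+d*((z-o[2])/d[:,2])[:,None]
def cloud(c):
    v,u=np.mgrid[:c["depth"].shape[0],:c["depth"].shape[1]]; d=c["depth"]
    P=np.stack([(u-c["cx"])/c["f"]*d,(v-c["cy"])/c["f"]*d,d],-1); T=np.asarray(c["extrinsics"])
    W=P@T[:3,:3].T+T[:3,3]; W[d==0]=np.nan; return W
def proj(c,p):
    T=np.linalg.inv(np.asarray(c["extrinsics"])); q=np.atleast_2d(p)@T[:3,:3].T+T[:3,3]
    return np.c_[q[:,0]/q[:,2]*c["f"]+c["cx"],q[:,1]/q[:,2]*c["f"]+c["cy"]]
E
python3 - <<'E'
from h import *
o=telemetry.get_obs()
print({k:np.round(v,3) for k,v in o.items()})
for n in("top","scene"):
    c=cam(n); save(c,n+"0.png",s=1.25); print(n,c["f"],c["cx"],c["cy"],np.round(c["extrinsics"],3))
E
```

```text
pics
{'time_s': np.float64(0.0), 'qpos': array([ 1.057,  0.3  ,  1.522,  0.   ,  1.321, -0.067]), 'joint_vel': array([-0.002, -0.   , -0.   , -0.001, -0.001, -0.   ]), 'tau': array([ 2.0000e-03, -5.3179e+01, -3.5275e+01,  7.1000e-02,  2.4000e-02,
       -0.0000e+00]), 'ee_pos': array([0.237, 0.496, 0.19 ]), 'eef_rot': array([-3.14 , -0.   ,  2.695]), 'force': array([ 0.244, -0.524, -0.424]), 'moment': array([-0.042, -0.013,  0.026]), 'grip_width': np.float64(0.094)}
top 451.2595373114788 312.3265932549619 204.97446791390945 [[ 0.024 -0.992  0.127  0.409]
 [-1.    -0.023  0.01  -0.023]
 [-0.007 -0.127 -0.992  1.457]
 [ 0.     0.     0.     1.   ]]
scene 364.92938040875435 321.78744318373026 200.03092666998378 [[ 0.792 -0.32   0.52   0.002]
 [-0.61  -0.451  0.652 -0.715]
 [ 0.026 -0.833 -0.553  0.686]
 [ 0.     0.     0.     1.   ]]
```

View pics/top0.png

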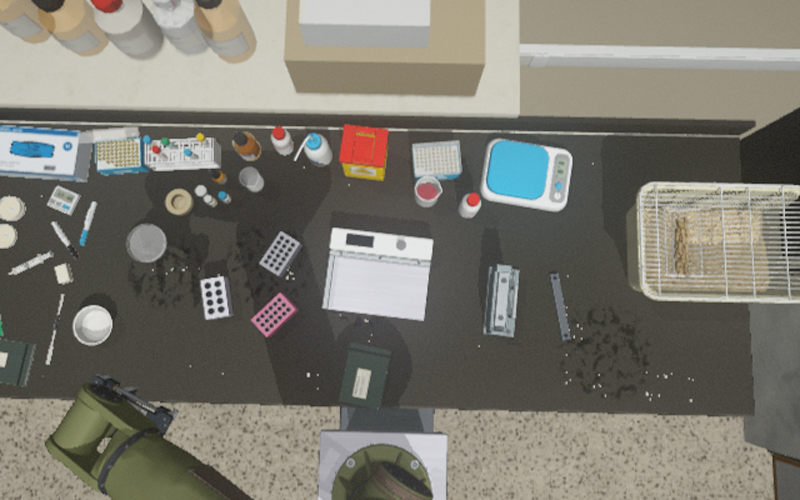

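View pics/scene0.png

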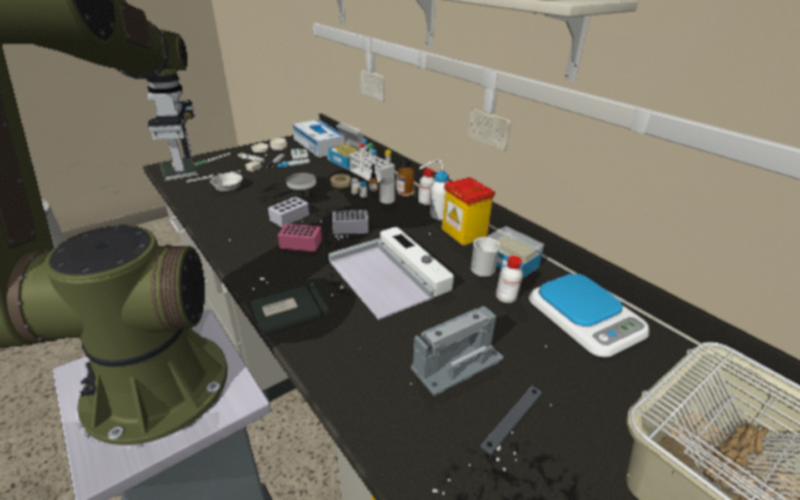

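```bash
python3 - <<'E'
from h import *
c=cam("top"); save(c,"blk.png",(150,170,360,275),3.8); save(c,"std.png",(370,190,480,290),6)
E
```

```text
(no output)
```

View pics/blk.png

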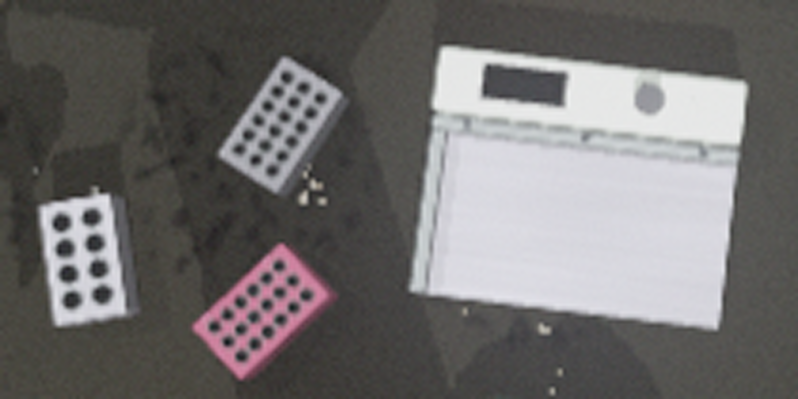

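View pics/std.png

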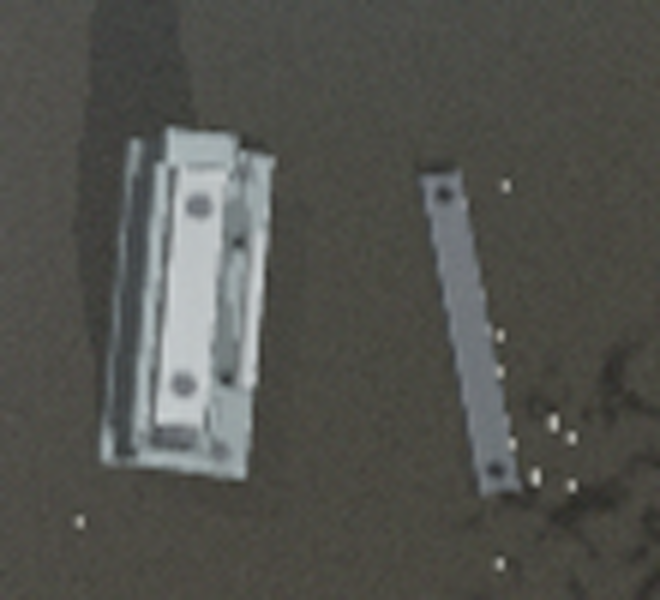

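```bash
cat >> h.py <<'E'
def rect(P,mask,box,zlo,zhi):
    x0,y0,x1,y1=box; m=np.zeros(mask.shape,np.uint8); m[y0:y1,x0:x1]=1
    m&=((P[...,2]>zlo)&(P[...,2]<zhi)&mask).astype(np.uint8)
    n,l,s,_=cv2.connectedComponentsWithStats(m); k=1+np.argmax(s[1:,4]); mm=(l==k).astype(np.uint8)
    return mm
def rot(c,mm,z):
    ct=max(cv2.findContours(mm,cv2.RETR_EXTERNAL,cv2.CHAIN_APPROX_NONE)[0],key=cv2.contourArea)
    W=ray(c,ct[:,0,:],z)[:,:2]
    (cx,cy),(w,h),a=cv2.minAreaRect((W*1000).astype(np.float32))
    if w<h: w,h,a=h,w,a+90
    a=(a+90)%180-90
    return cx,cy,w,h,a
E
python3 - <<'E'
from h import *
c=cam("top"); P=cloud(c)
t=np.ones(P.shape[:2],bool)
for nm,box,lo,hi,z in(("b0",(150,210,195,265),.034,.05,.042),("b1",(200,180,245,225),.034,.05,.042),("pink",(195,230,240,272),.034,.05,.042),
  ("rbar",(385,208,418,272),.087,.12,.094),("standbase",(380,200,420,280),.004,.016,.01),("pry",(430,210,465,280),.004,.03,.008),("plate",(255,200,350,260),.004,.014,.008),("fence",(255,180,350,260),.02,.034,.026),("house",(255,180,350,215),.04,.055,.048)):
    mm=rect(P,t,box,lo,hi); print(nm,np.round(rot(c,mm,z),1),mm.sum(),np.nanmedian(P[...,2][mm>0]))
    cv2.imwrite(f"pics/m_{nm}.png",mm*255)
E
```

```text
b0 [477.8 429.6 100.1  63.   11.9] 621 0.042325866208162255
b1 [592.8 271.9  99.7  61.4 -31. ] 595 0.04244812525651698
pink [438.8 280.2 100.3  60.4 -43.2] 615 0.0424681077766309
rbar [ 495.6 -276.7  150.8   41.4   -6.1] 555 0.09357415491375853
standbase [ 486.3 -321.   184.3   29.7   -4.1] 278 0.010058710901657886
pry [ 474.4 -440.9  178.8   45.4   11.6] 367 0.00826727960974849
plate [507.6  16.9 257.6 152.9  84.5] 2946 0.008513001591661684
fence [575.7  48.8 296.  131.1 -66.7] 510 0.026039545999711033
house [622.4  15.3 258.6  55.8  84.4] 1325 0.04818702977018674
```

```bash
python3 - <<'E'
from h import *
c=cam("top"); P=cloud(c); g=cv2.cvtColor(c["img"],cv2.COLOR_RGB2GRAY)
hsv=cv2.cvtColor(c["img"],cv2.COLOR_RGB2HSV)
def show(nm,mm,z): print(nm,np.round(rot(c,mm,z),1),mm.sum())
for th in(170,185,200): 
    mm=rect(P,g>th,(385,208,418,272),.087,.12); show(f"rbar{th}",mm,.094)
for th in(75,85,95):
    mm=rect(P,g>th,(436,215,460,275),-.01,.03); show(f"pry{th}",mm,.008)
print(g[240,436:462])
a=np.radians(-5.5); R=np.array([[np.cos(a),-np.sin(a)],[np.sin(a),np.cos(a)]])
mm=rect(P,g>130,(245,175,360,265),-.01,.012)
cv2.imwrite("pics/mp.png",cv2.resize(np.where(mm[170:270,240:365]>0,255,g[170:270,240:365]//2),None,fx=5,fy=5))
vs,us=np.nonzero(mm); W=ray(c,np.c_[us,vs],.008)[:,:2]*1000@R
f=[];r=[];b=[];l=[]
for y in range(int(W[:,1].min())+25,int(W[:,1].max())-25,5):
    s=W[abs(W[:,1]-y)<3,0]; f.append((y,s.min())); b.append((y,s.max()))
for x in range(int(W[:,0].min())+25,int(W[:,0].max())-25,5):
    s=W[abs(W[:,0]-x)<3,1]; r.append((x,s.min())); l.append((x,s.max()))
for n,e in(("front",f),("rear",b),("right",r),("left",l)):
    e=np.array(e); print(n,np.median(e[:,1]).round(1),"slope deg",np.degrees(np.polyfit(e[:,0],e[:,1],1)[0]).round(2))
E
```

```text
rbar170 [ 494.2 -282.   142.5   30.8   -2.7] 340
rbar185 [ 486.6 -280.1  124.3   23.    -5.1] 261
rbar200 [ 449.6 -266.8    0.     0.     0. ] 1
pry75 [ 477.  -445.7  174.9   28.9   10.6] 393
pry85 [ 475.9 -447.3  171.4   26.4    9.9] 358
pry95 [ 476.9 -447.3  168.1   26.1   10. ] 332
[ 70  68  75  70  67  69  72  77 121 117 118 119 114 118 111  69  70  70
  74  70  71  71  72  72  73  68]
front 438.7 slope deg -0.09
rear 578.1 slope deg -0.07
right -53.4 slope deg 0.53
left 192.6 slope deg -1.18
```

View pics/mp.png

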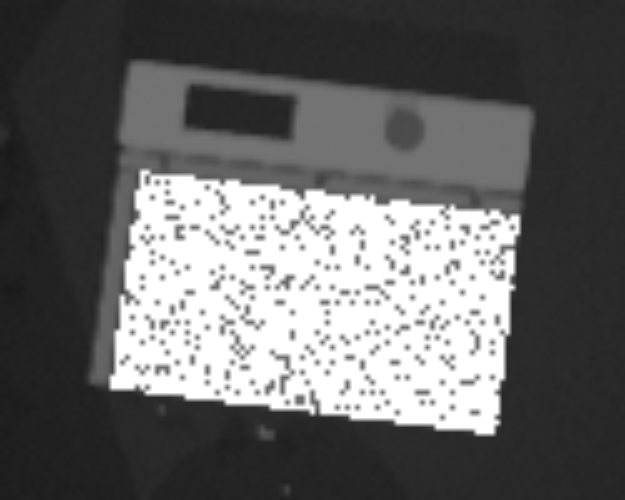

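```bash
python3 - <<'E'
from h import *
c=cam("top")
def q(px,z): 
    W=ray(c,[(370+u/6-.5,190+v/6-.5) for u,v in px],z)*1000; return W[:,:2].round(1)
def line(a): d=a[0]-a[-1]; return np.degrees(np.arctan2(d[1],d[0])).round(2)
for n,px,z in(("holes",[(199,206),(183,384)],.094),("baseR",[(272,155),(245,478)],.01),("baseL",[(132,140),(104,463)],.01),("platelike edge bar L",[(176,168),(156,428)],.094),("barR",[(222,172),(205,430)],.094),("pryholes",[(444,194),(495,469)],.008),("pryL",[(421,178),(480,492)],.008),("pryR",[(462,175),(519,488)],.008)):
    w=q(px,z); print(n,w.tolist(),w.mean(0),line(w))
s=cam("scene"); save(s,"std_s.png",(310,235,450,370),5.5)
E
```

```text
holes [[531.8, -283.9], [442.4, -275.8]] [ 487.1  -279.85] -5.18
baseR [[567.7, -339.1], [395.8, -324.0]] [ 481.75 -331.55] -5.02
baseL [[574.1, -264.1], [401.9, -249.6]] [ 488.   -256.85] -4.81
platelike edge bar L [[550.8, -272.3], [420.2, -262.3]] [ 485.5 -267.3] -4.38
barR [[549.3, -295.5], [419.8, -286.7]] [ 484.55 -291.1 ] -3.89
pryholes [[549.1, -431.4], [403.6, -456.5]] [ 476.35 -443.95] 9.79
pryL [[557.4, -419.2], [391.4, -448.4]] [ 474.4 -433.8] 9.98
pryR [[559.5, -441.2], [394.0, -469.0]] [ 476.75 -455.1 ] 9.54
```

View pics/std_s.png

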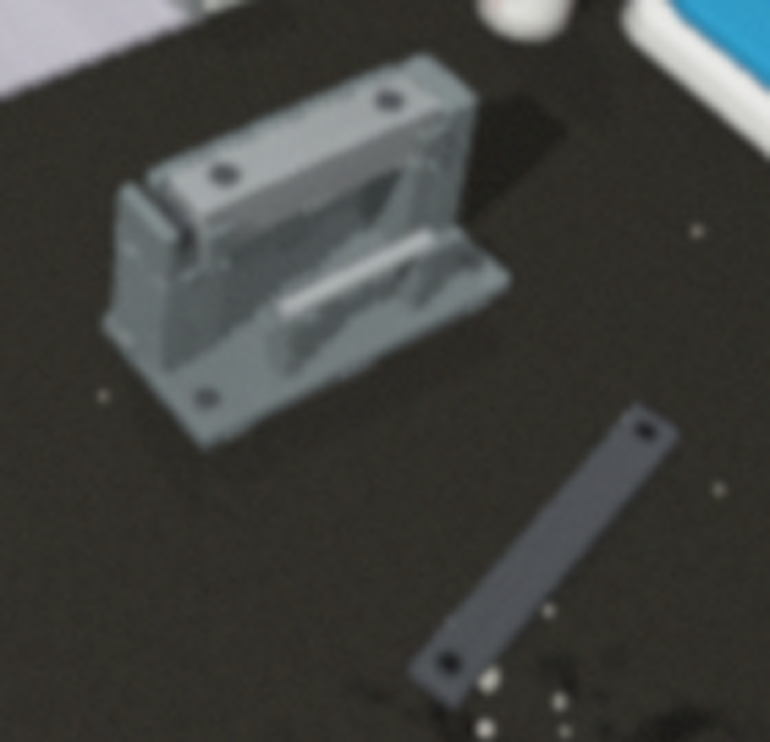

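```bash
cat >> h.py <<'E'
def to(x,y,z,yaw,o=None):
    "target mm,deg -> creep units"
    o=o or telemetry.get_obs(); from scipy.spatial.transform import Rotation as Ro
    R=Ro.from_euler("xyz",o["eef_rot"]).as_matrix()
    d=(np.array([x,y,z])-1000*np.asarray(o["ee_pos"]))@R/50
    dy=(yaw-np.degrees(o["eef_rot"][2])+180)%360-180
    print("shift",np.round(d,3),"twist",round(-dy/8,3),"pos",np.round(1000*np.asarray(o["ee_pos"]),1),"rpy",np.round(np.degrees(o["eef_rot"]),2))
E
python3 -c "
from h import *
to(450,0,220,82); to(410.8,-455.7,120,9.75)"
```

```text
shift [-8.117 -7.11  -0.58 ] twist 9.05 pos [237.6 495.9 190.9] rpy [-179.98   -0.    154.4 ]
shift [-11.347 -15.668   1.423] twist 18.081 pos [237.6 495.9 190.9] rpy [-179.98   -0.    154.4 ]
```

```bash
python3 -m creep '[[[-8.1,-7.1,-0.6],9,0.5],[[-8.1,-7.1,-0.6],9,0.5],[[-8.1,-7.1,-0.6],9,0.5],[[-8.1,-7.1,-0.6],9,0.5],[[-8.1,-7.1,-0.6],9,0.5],[[-8.1,-7.1,-0.6],9,0.5],[[-8.1,-7.1,-0.6],9,0.5],[[-8.1,-7.1,-0.6],9,0.5],[[-8.1,-7.1,-0.6],9,0.5],[[-8.1,-7.1,-0.6],9,0.5],[[-8.1,-7.1,-0.6],9,0.5],[[-8.1,-7.1,-0.6],9,0.5]]'
python3 -c "
from h import *
to(410.8,-455.7,120,9.75)"
```

```text
time_s: 1.55
ee_pos: [0.4505, -0.0026, 0.2211]
eef_rot: [3.141, 0.0, 1.434]
force: [0.4, 0.4, -0.1]
grip_width: 0.0469
shift [-9.084  0.45   2.026] twist 9.05 pos [450.5  -2.6 221.1] rpy [1.7999e+02 3.0000e-02 8.2150e+01]
```

```bash
python3 -m creep '[[[-9.08,0.45,0.5],9.05,0.5],[[-9.08,0.45,0.5],9.05,0.5],[[-9.08,0.45,0.5],9.05,0.5],[[-9.08,0.45,0.5],9.05,0.5],[[-9.08,0.45,0.5],9.05,0.5],[[-9.08,0.45,0.5],9.05,0.5],[[-9.08,0.45,0.5],9.05,0.5],[[-9.08,0.45,0.5],9.05,0.5],[[-9.08,0.45,0.5],9.05,0.5],[[-9.08,0.45,0.5],9.05,0.5],[[-9.08,0.45,2],9.05,0.5],[[-9.08,0.45,2],9.05,0.5]]'
python3 -c "
from h import *
to(410.8,-455.7,22,9.75); c=cam('top'); save(c,'p1.png',(400,190,500,320),5)"
```

```text
time_s: 2.75
ee_pos: [0.4114, -0.4506, 0.1178]
eef_rot: [-3.139, 0.001, 0.175]
force: [-1.4, -0.2, -0.0]
grip_width: 0.0471
shift [-0.027  0.104  1.917] twist 0.035 pos [ 411.4 -450.6  117.8] rpy [-1.7984e+02  8.0000e-02  1.0030e+01]
```

View pics/p1.png

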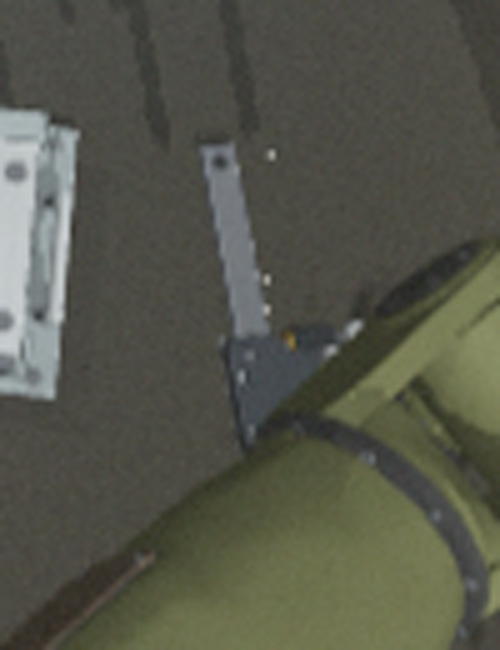

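```bash
python3 -c "
from h import *
to(410.8,-455.7,22,9.75)"
```

```text
shift [-0.012  0.139  1.849] twist 0.038 pos [ 410.6 -449.3  114.5] rpy [-179.59    0.22   10.05]
```

```bash
python3 -m creep '[[[0,0,0],0,0.5],[[0,0,0],0,0.5],[[0,0,0],0,0.5]]'
python3 -c "
from h import *
to(410.8,-455.7,22,9.75)"
```

```text
time_s: 3.1
ee_pos: [0.4126, -0.4524, 0.1232]
eef_rot: [3.139, -0.002, 0.175]
force: [0.3, -1.6, -0.2]
grip_width: 0.0467
shift [-0.049  0.053  2.024] twist 0.035 pos [ 412.6 -452.4  123.2] rpy [ 1.7985e+02 -9.0000e-02  1.0030e+01]
```

```bash
python3 -m creep '[[[0,0.05,0.5],0,0.5],[[0,0.05,1],0,0.5],[[0,0.05,1.4],0,0.5],[[0,0.05,1.7],0,0.5],[[0,0.05,1.7],0,0.5],[[0,0.05,1.7],0,0.5],[[0,0.05,1.7],0,0.5],[[0,0.05,1.7],0,0.5]]'
python3 -c "
from h import *
to(410.8,-455.7,22,9.75)"
```

```text
time_s: 3.9
ee_pos: [0.4125, -0.455, 0.0372]
eef_rot: [3.14, -0.001, 0.175]
force: [-0.6, 0.0, 0.8]
grip_width: 0.0469
shift [-0.037  0.006  0.304] twist 0.031 pos [ 412.5 -455.    37.2] rpy [ 1.7991e+02 -5.0000e-02  1.0000e+01]
```

```bash
python3 -m creep '[[[-0.04,0.0,0.15],0.03,0.5],[[-0.04,0.0,0.3],0.03,0.5],[[-0.04,0,0.3],0.03,0.5],[[-0.04,0,0.3],0.03,0.5],[[-0.04,0,0.3],0.03,0.1],[[-0.04,0,0.3],0.03,0.1],[[-0.04,0,0.3],0.03,0.1],[[-0.04,0,0.3],0.03,0.1],[[-0.04,0,0.3],0.03,0.1],[[-0.04,0,0.3],0.03,0.1]]' 40
python3 -c "
from h import *
to(410.8,-455.7,22,9.75)"
```

```text
time_s: 4.9
ee_pos: [0.4102, -0.455, 0.0211]
eef_rot: [3.142, -0.0, 0.17]
force: [0.1, 0.1, 0.2]
grip_width: 0.0093
shift [ 0.009  0.017 -0.018] twist 0.001 pos [ 410.2 -455.    21.1] rpy [180.    -0.     9.76]
```

```bash
python3 -c "
from h import *
c=cam('top'); save(c,'p2.png',(400,190,500,320),5);c=cam('scene'); save(c,'p2s.png',(330,230,480,380),5)"
```

```text
(no output)
```

View pics/p2.png

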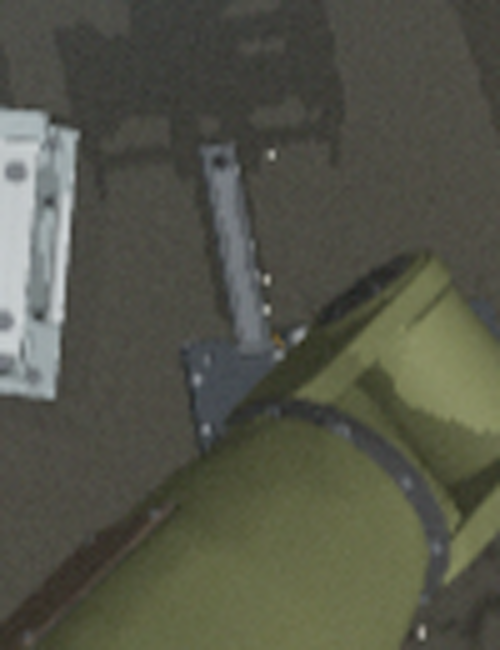

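View pics/p2s.png

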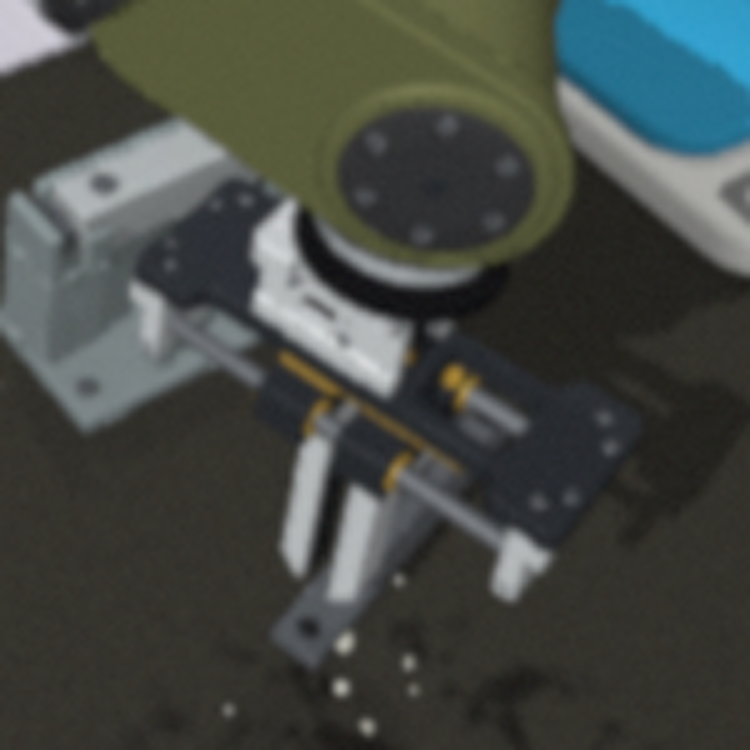

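```bash
python3 -c "
from h import *
o=telemetry.get_obs(); print(o['grip_width'],o['ee_pos'])
c=cam('scene'); a=np.radians(9.76)
u=np.array([-np.sin(a),np.cos(a),0])
for w in(-.0172,-.0047,.0047,.0172):
  p=np.array([.4102,-.455,.002])+u*w; print(w,((proj(c,p)-[330,230])*5).round(0))
for e in (-1,1):
  for s in(-1,1):
    p=np.array([.4758,-.4445,.008])+e*.085*np.array([np.cos(a),np.sin(a),0])+s*.011*u; print(e,s,((proj(c,p)-[330,230])*5).round(0))
"
```

```text
0.009164515505289097 [ 0.41021717 -0.45493048  0.02106246]
-0.0172 [[347. 650.]]
-0.0047 [[322. 631.]]
0.0047 [[303. 617.]]
0.0172 [[278. 598.]]
-1 -1 [[313. 663.]]
-1 1 [[268. 629.]]
1 -1 [[518. 417.]]
1 1 [[475. 391.]]
```

```bash
python3 -c "
from h import *
c=cam('scene'); P=cloud(c)*1000
save(c,'p3s.png',(370,300,420,370),11)
for v in range(336,356):
  print(v,[tuple(P[v,u].round(0).astype(int)) if np.isfinite(P[v,u,0]) else None for u in range(386,402,3)])
"
```

```text
336 [(np.int64(434), np.int64(-414), np.int64(0)), (np.int64(398), np.int64(-446), np.int64(65)), (np.int64(402), np.int64(-450), np.int64(66)), (np.int64(413), np.int64(-450), np.int64(56)), (np.int64(403), np.int64(-462), np.int64(78)), (np.int64(403), np.int64(-469), np.int64(86))]
337 [(np.int64(432), np.int64(-416), np.int64(0)), (np.int64(400), np.int64(-445), np.int64(59)), (np.int64(400), np.int64(-452), np.int64(65)), (np.int64(414), np.int64(-449), np.int64(51)), (np.int64(403), np.int64(-463), np.int64(76)), (np.int64(402), np.int64(-470), np.int64(84))]
338 [(np.int64(430), np.int64(-418), np.int64(1)), (np.int64(400), np.int64(-446), np.int64(56)), (np.int64(402), np.int64(-451), np.int64(61)), (np.int64(415), np.int64(-449), np.int64(48)), (np.int64(403), np.int64(-464), np.int64(74)), (np.int64(405), np.int64(-469), np.int64(77))]
339 [(np.int64(399), np.int64(-440), np.int64(47)), (np.int64(401), np.int64(-446), np.int64(52)), (np.int64(402), np.int64(-451), np.int64(58)), (np.int64(417), np.int64(-449), np.int64(42)), (np.int64(403), np.int64(-464), np.int64(71)), (n
[... 3840 characters left out ...]
nt64(410), np.int64(-453), np.int64(6)), (np.int64(414), np.int64(-458), np.int64(8)), (np.int64(419), np.int64(-461), np.int64(8)), (np.int64(427), np.int64(-463), np.int64(3))]
354 [(np.int64(397), np.int64(-448), np.int64(8)), (np.int64(402), np.int64(-452), np.int64(8)), (np.int64(408), np.int64(-455), np.int64(7)), (np.int64(413), np.int64(-459), np.int64(7)), (np.int64(418), np.int64(-462), np.int64(6)), (np.int64(427), np.int64(-464), np.int64(1))]
355 [None, (np.int64(400), np.int64(-454), np.int64(9)), (np.int64(406), np.int64(-457), np.int64(8)), (np.int64(412), np.int64(-460), np.int64(6)), (np.int64(415), np.int64(-465), np.int64(9)), (np.int64(425), np.int64(-466), np.int64(2))]
```

View pics/p3s.png

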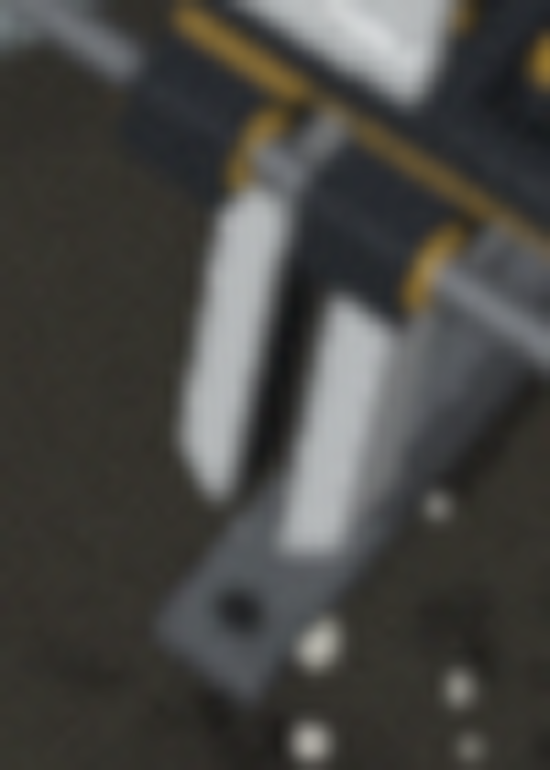

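```bash
python3 -m creep '[[[0,0,0],0,0.5],[[0,0,0],0,0.5],[[0,0,0],0,0.5],[[0,0,0],0,0.5],[[0,0,0.1],0,0.5],[[0,0,0.1],0,0.5],[[0,0,0.1],0,0.5]]'; python3 -c "
from h import *
c=cam('scene'); P=cloud(c)*1000
save(c,'p4s.png',(360,300,420,370),11)
to(410.8,-455.7,22,9.75)"
```

```text
time_s: 5.8
ee_pos: [0.4101, -0.4549, 0.0158]
eef_rot: [-3.141, 0.0, 0.17]
force: [0.0, -0.7, 0.3]
grip_width: 0.0467
shift [ 0.009  0.018 -0.121] twist 0.002 pos [ 410.2 -454.9   16. ] rpy [-1.7999e+02  1.0000e-02  9.7600e+00]
```

View pics/p4s.png

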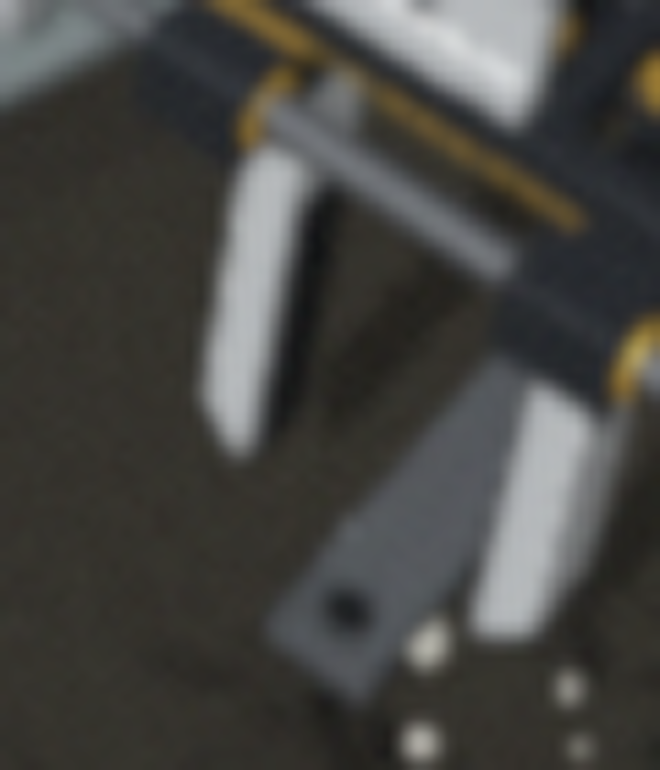

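```bash
python3 -c "
from h import *
c=cam('scene'); P=cloud(c)*1000
g=cv2.cvtColor(c['img'],cv2.COLOR_RGB2GRAY)
m=(P[...,2]>12)&(P[...,2]<75)&(g>120); m[:, :360]=0; m[:300]=0
n,l,s,ce=cv2.connectedComponentsWithStats(m.astype(np.uint8))
for k in range(1,n):
  if s[k,4]<20: continue
  Q=P[l==k]; print(s[k],np.percentile(Q,[1,50,99],axis=0).round(0).tolist())
  for z in (35,45,55): 
    q=Q[abs(Q[:,2]-z)<5]
    if len(q): print(z,q.min(0).round(0),q.max(0).round(0))
"
```

```text
[558 311  13  24  62] [[732.0, -658.0, 26.0], [740.0, -641.0, 43.0], [743.0, -622.0, 71.0]]
35 [ 737. -657.   30.] [ 743. -642.   40.]
45 [ 738. -647.   41.] [ 744. -635.   50.]
55 [ 735. -637.   51.] [ 740. -628.   59.]
[562 310  12  22  54] [[738.0, -659.0, 37.0], [742.0, -643.0, 52.0], [745.0, -627.0, 73.0]]
35 [ 739. -659.   36.] [ 742. -653.   40.]
45 [ 740. -657.   40.] [ 745. -643.   50.]
55 [ 742. -645.   51.] [ 746. -635.   59.]
[567 311   9  17  39] [[741.0, -659.0, 48.0], [744.0, -647.0, 61.0], [747.0, -634.0, 72.0]]
45 [ 742. -659.   48.] [ 744. -658.   50.]
55 [ 741. -658.   50.] [ 747. -645.   59.]
[571 312   8  14  31] [[741.0, -661.0, 56.0], [745.0, -651.0, 67.0], [749.0, -640.0, 74.0]]
55 [ 741. -661.   56.] [ 746. -656.   60.]
[555 314  13  25  64] [[729.0, -658.0, 18.0], [737.0, -640.0, 32.0], [743.0, -621.0, 59.0]]
35 [ 737. -642.   31.] [ 742. -636.   40.]
45 [ 733. -636.   40.] [ 737. -627.   48.]
55 [ 730. -627.   51.] [ 735. -621.   60.]
[539 317  10  10  24] [[661.0, -616.0, 62.0], [680.0, -615.0, 67.0], [704.0, -614.0, 75.0]]
[552 317  13  25  65] [[718.0, -
[... 5895 characters left out ...]
[665.0, -751.0, 22.0], [670.0, -743.0, 24.0], [677.0, -735.0, 27.0]]
[612 385  28   6  68] [[682.0, -791.0, 25.0], [701.0, -777.0, 29.0], [715.0, -759.0, 32.0]]
35 [ 691. -791.   30.] [ 715. -772.   32.]
[614 389  26   6  67] [[676.0, -794.0, 26.0], [691.0, -780.0, 29.0], [704.0, -763.0, 33.0]]
35 [ 682. -794.   30.] [ 705. -776.   33.]
[585 390  14   5  24] [[631.0, -748.0, 21.0], [642.0, -740.0, 23.0], [648.0, -731.0, 26.0]]
[610 393  13   5  27] [[663.0, -777.0, 24.0], [667.0, -770.0, 28.0], [674.0, -762.0, 30.0]]
35 [ 664. -768.   30.] [ 664. -768.   30.]
[623 395  16   5  43] [[675.0, -796.0, 28.0], [682.0, -788.0, 31.0], [693.0, -778.0, 34.0]]
35 [ 674. -796.   30.] [ 694. -778.   34.]
```

```bash
python3 -m creep '[[[0,0,0.2],0,0.5],[[0,0,0.4],0,0.5],[[0,0,0.4],0,0.5],[[0,0,0.4],0,0.5],[[0,0,0.4],0,0.5]]'; python3 -c "
from h import *
c=cam('scene'); P=cloud(c)*1000
save(c,'p5s.png',(360,300,420,370),8)
for b in((378,320,388,345),(400,340,416,362)):
  x0,y0,x1,y1=b;Q=P[y0:y1,x0:x1].reshape(-1,3);Q=Q[(Q[:,2]>11)&(Q[:,0]<415)];print(np.nanpercentile(Q,[1,5,50],axis=0).round(0).tolist())
to(410.8,-455.7,22,9.75)"
```

```text
time_s: 6.4
ee_pos: [0.4103, -0.4551, -0.0038]
eef_rot: [3.141, -0.0, 0.17]
force: [-0.5, 0.7, 0.3]
grip_width: 0.0472
[[374.0, -445.0, 16.0], [381.0, -435.0, 21.0], [397.0, -430.0, 56.0]]
[[383.0, -506.0, 20.0], [384.0, -505.0, 24.0], [407.0, -489.0, 60.0]]
shift [ 0.007  0.014 -0.514] twist 0.001 pos [ 410.3 -455.1   -3.7] rpy [ 1.7998e+02 -1.0000e-02  9.7600e+00]
```

View pics/p5s.png

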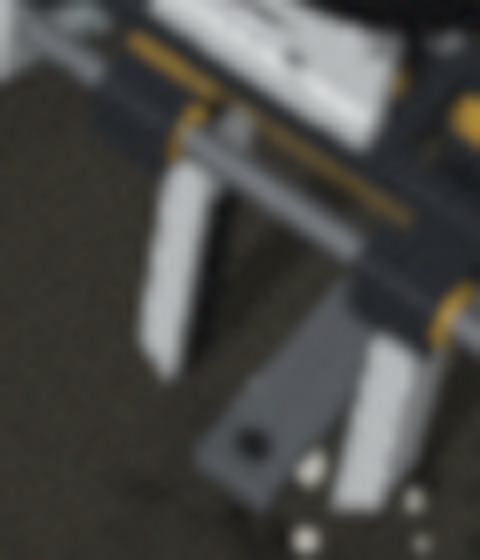

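```bash
python3 -m creep '[[[0,0,0.1],0,0.5],[[0,0,0.16],0,0.5],[[0,0,0.16],0,0.5]]'; python3 -m creep '[[[0,0,0.04],0,0.5],[[0,0,0.04],0,0.5],[[0,0,0.04],0,0.5]]';python3 -m creep '[[[0,0,0.04],0,0.5],[[0,0,0.04],0,0.5],[[0,0,0.04],0,0.5]]'
```

```text
time_s: 6.75
ee_pos: [0.41, -0.4547, -0.0126]
eef_rot: [-3.141, 0.0, 0.17]
force: [0.7, -0.1, -0.1]
grip_width: 0.0472
time_s: 7.05
ee_pos: [0.4102, -0.4549, -0.0139]
eef_rot: [3.142, -0.0, 0.17]
force: [-0.1, -0.2, -0.3]
grip_width: 0.0472
time_s: 7.35
ee_pos: [0.4104, -0.4551, -0.0142]
eef_rot: [3.141, -0.0, 0.17]
force: [-5.9, 7.3, 19.0]
grip_width: 0.0467
```

```bash
python3 -m creep '[[[0,0,0.04],0,0.5],[[0,0,0.04],0,0.5],[[0,0,0.04],0,0.5]]'
```

```text
time_s: 7.65
ee_pos: [0.4104, -0.4551, -0.0144]
eef_rot: [3.141, -0.0, 0.17]
force: [-13.4, 15.3, 40.2]
grip_width: 0.0467
```

```bash
sed -i 's/^def to(x,y,z,yaw,o=None):/ZOFF=33.\ndef to(x,y,z,yaw,o=None):\n    z=z-ZOFF/' h.py; python3 -m creep '[[[0,0,-0.1],0,0.5],[[0,0,-0.1],0,0.5],[[0,0,-0.1],0,0.5]]';python3 -m creep '[[[0,0,0],0,0.1],[[0,0,0],0,0.1],[[0,0,0],0,0.1],[[0,0,0],0,0.1],[[0,0,0],0,0.1],[[0,0,0],0,0.1]]' 40; python3 -c "
from h import *
to(410.8,-455.7,22,9.75)"
```

```text
time_s: 7.95
ee_pos: [0.4102, -0.4549, -0.0132]
eef_rot: [-3.141, 0.0, 0.17]
force: [0.3, 0.4, -0.7]
grip_width: 0.0469
time_s: 8.55
ee_pos: [0.4102, -0.4549, -0.013]
eef_rot: [-3.142, 0.0, 0.17]
force: [0.1, -0.6, -1.2]
grip_width: 0.0215
shift [ 0.009  0.017 -0.041] twist 0.001 pos [ 410.2 -454.9  -13. ] rpy [-180.      0.      9.76]
```

```bash
python3 -m creep '[[[0,0,-0.3],0,0.1],[[0,0,-0.8],0,0.1],[[0,0,-1.4],0,0.1],[[0,0,-1.8],0,0.1],[[0,0,-2],0,0.1],[[0,0,-2],0,0.1],[[0,0,-2],0,0.1],[[0,0,-2],0,0.1]]' 60; python3 -c "
from h import *
to(467.8,-494.2,120,85)"
```

```text
time_s: 9.35
ee_pos: [0.4098, -0.4545, 0.0858]
eef_rot: [-3.14, 0.001, 0.17]
force: [-0.2, 0.2, -2.0]
grip_width: 0.0212
shift [ 1.008  0.98  -0.028] twist -9.405 pos [ 409.8 -454.5   85.8] rpy [-1.7989e+02  6.0000e-02  9.7600e+00]
```

```bash
python3 -m creep '[[[0.2,0.2,0],-0.8,0.1],[[0.3,0.3,0],-1.7,0.1],[[0.4,0.4,0],-2.6,0.1],[[0.5,0.5,0],-3.5,0.1],[[0.6,0.6,0],-4.4,0.1],[[0.7,0.7,0],-5.3,0.1],[[0.8,0.8,0],-6.2,0.1],[[0.9,0.9,0],-7.1,0.1],[[1,1,0],-8,0.1],[[1,1,0],-8.8,0.1],[[1.01,0.98,0],-9.2,0.1],[[1.01,0.98,0],-9.4,0.1]]';python3 -m creep '[[[0,0,0],0,0.1],[[0,0,0],0,0.1],[[0,0,0],0,0.1]]'; python3 -c "
from h import *
to(467.8,-494.2,120,85)
c=cam('top'); save(c,'p6.png',(370,190,500,320),5);P=cloud(c)*1000
c=cam('scene'); save(c,'p6s.png',(300,200,470,380),4)
"
```

```text
time_s: 10.55
ee_pos: [0.4681, -0.4943, 0.0858]
eef_rot: [-3.14, -0.001, 1.485]
force: [-0.2, -0.2, -1.3]
grip_width: 0.0208
time_s: 10.85
ee_pos: [0.4682, -0.4947, 0.0869]
eef_rot: [-3.141, -0.0, 1.482]
force: [-0.1, 0.2, -1.5]
grip_width: 0.0212
shift [ 0.009 -0.009 -0.001] twist -0.012 pos [ 468.2 -494.7   86.9] rpy [-1.7999e+02 -1.0000e-02  8.4900e+01]
```

View pics/p6.png

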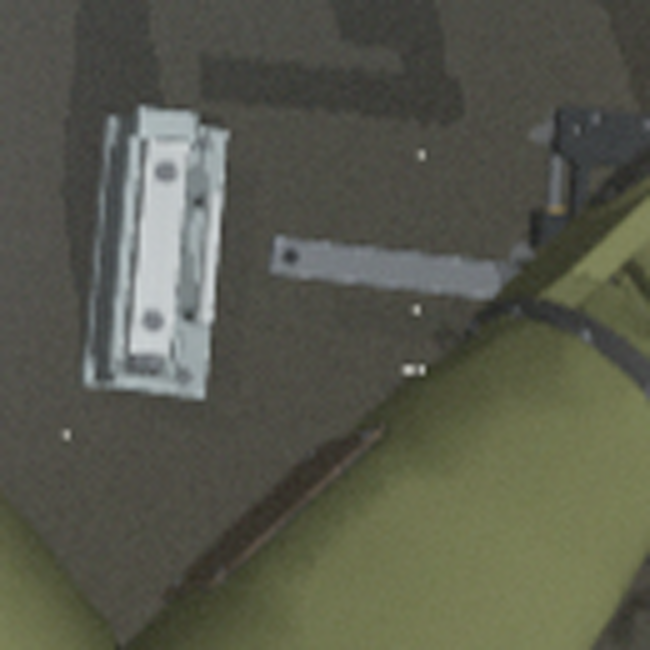

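View pics/p6s.png

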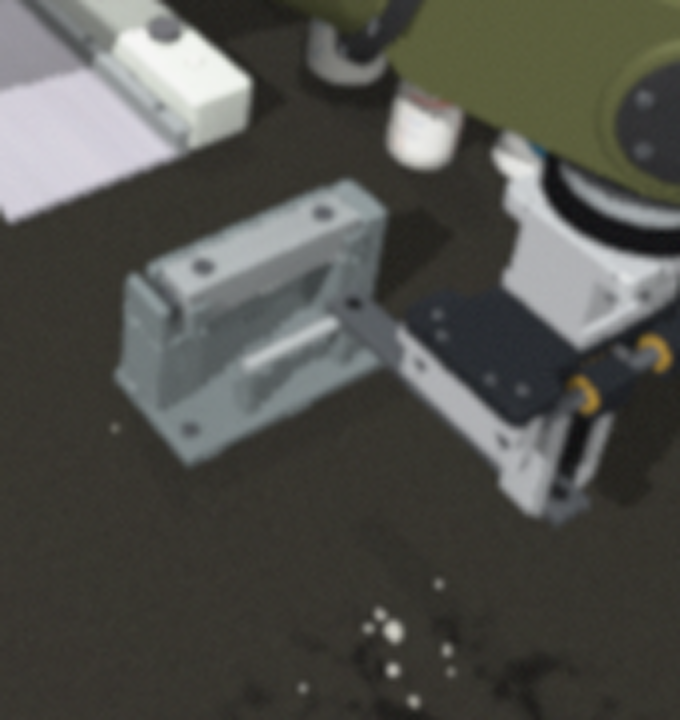

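```bash
cat > bar.py <<'E'
from h import *
def barpose(ylo,yhi,zlo,zhi):
    c=cam("top"); P=cloud(c)*1000; g=cv2.cvtColor(c["img"],cv2.COLOR_RGB2HSV)
    m=(P[...,2]>zlo)&(P[...,2]<zhi)&(P[...,1]>ylo)&(P[...,1]<yhi)&(P[...,0]>440)&(P[...,0]<510)
    Q=P[m]; 
    for y in np.arange(ylo+5,yhi,10):
        q=Q[abs(Q[:,1]-y)<5]
        if len(q)>3: print(int(y),len(q),"x mid %.1f w %.1f z %.1f"%((q[:,0].max()+q[:,0].min())/2,np.ptp(q[:,0]),np.median(q[:,2])))
    print("tip y",np.sort(Q[:,1])[-5:].round(1))
E
python3 -c "
from bar import *
barpose(-440,-330,80,125)"
```

```text
-435 27 x mid 475.4 w 20.8 z 106.6
-425 22 x mid 475.3 w 20.6 z 107.9
-415 27 x mid 477.8 w 20.6 z 107.1
-405 26 x mid 477.9 w 21.0 z 107.1
-395 21 x mid 479.0 w 18.0 z 107.5
-385 29 x mid 480.3 w 21.3 z 106.5
-375 23 x mid 480.2 w 20.7 z 107.0
-365 26 x mid 482.9 w 21.2 z 106.5
-355 27 x mid 482.6 w 21.0 z 107.2
-345 15 x mid 483.9 w 18.2 z 106.1
tip y [-345.5 -345.1 -344.9 -344.5 -344.3]
```

```bash
python3 -m creep '[[[0,0,0.3],0,0.1],[[0,0,0.6],0,0.1],[[0,0,0.8],0,0.1],[[0,0,0.9],0,0.1],[[0,0,0.9],0,0.1],[[0,0,0.9],0,0.1],[[0,0,0.9],0,0.1],[[0,0,0.9],0,0.1]]'; python3 -c "
from bar import *
barpose(-440,-330,45,80)"
```

```text
time_s: 11.8
ee_pos: [0.4685, -0.4948, 0.0426]
eef_rot: [3.141, 0.001, 1.483]
force: [-0.1, 0.3, -1.3]
grip_width: 0.021
-435 23 x mid 475.9 w 18.7 z 64.2
-425 23 x mid 477.2 w 21.5 z 62.5
-415 26 x mid 477.1 w 21.4 z 62.7
-405 23 x mid 478.2 w 18.7 z 62.1
-395 24 x mid 479.3 w 21.6 z 63.5
-385 23 x mid 480.8 w 18.8 z 62.7
-375 25 x mid 480.6 w 18.9 z 62.3
-365 23 x mid 481.9 w 21.8 z 61.1
-355 21 x mid 483.0 w 18.7 z 63.0
-345 15 x mid 483.2 w 18.6 z 60.7
tip y [-346.6 -346.  -345.8 -345.6 -345.6]
```

```bash
python3 -m creep '[[[0.2,0,0],0,0.1],[[0.4,0,0],0,0.1],[[0.6,0,0],0,0.1],[[0.7,0,0],0,0.1],[[0.7,0,0],0,0.1],[[0.7,0,0],0,0.1]]';  python3 -m creep '[[[0.2,0,0],0,0.1],[[0.4,0,0],0,0.1],[[0.6,0,0],0,0.1],[[0.7,0,0],0,0.1],[[0.7,0,0],0,0.1],[[0.7,0,0],0,0.1],[[0.7,0,0],0,0.1]]'; python3 -c "
from h import *
to(467.8,-494.2,120,85)
c=cam('top'); save(c,'p7.png',(370,190,470,290),6);P=cloud(c)*1000
c=cam('scene'); save(c,'p7s.png',(310,220,430,350),6)
"
```

```text
time_s: 12.45
ee_pos: [0.4715, -0.4599, 0.0422]
eef_rot: [3.141, 0.0, 1.483]
force: [-0.5, 0.2, -1.6]
grip_width: 0.0209
time_s: 13.15
ee_pos: [0.4744, -0.4252, 0.0421]
eef_rot: [3.141, 0.0, 1.483]
force: [-0.5, -0.2, -1.7]
grip_width: 0.0211
shift [-1.386 -0.01  -0.898] twist -0.007 pos [ 474.4 -425.2   42.1] rpy [1.7999e+02 1.0000e-02 8.4950e+01]
```

View pics/p7.png

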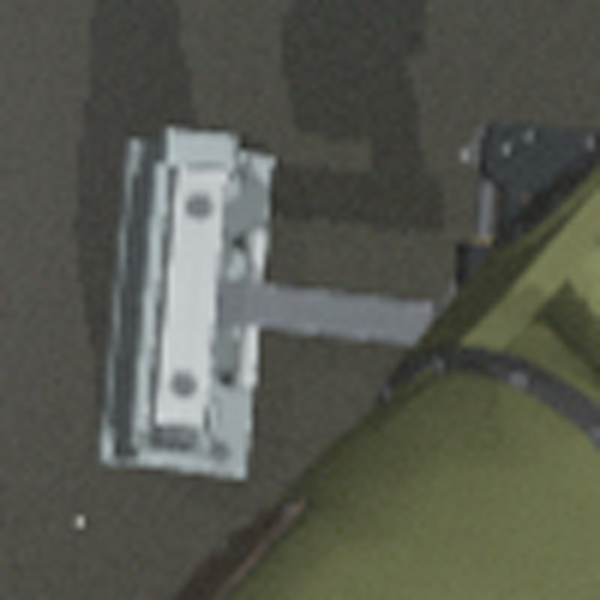

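View pics/p7s.png

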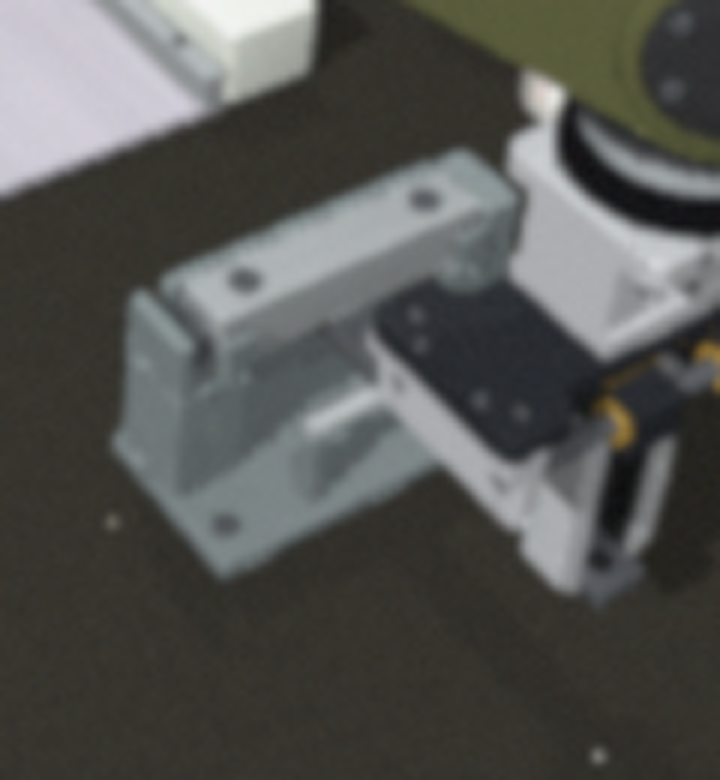

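```bash
python3 -m creep '[[[0,0,0.1],0,0.1],[[0,0,0.2],0,0.1],[[0,0,0.3],0,0.1],[[0,0,0.4],0,0.1],[[0,0,0.4],0,0.1],[[0,0,0.4],0,0.1]]';  python3 -m creep '[[[0,0,0.05],0,0.1],[[0,0,0.1],0,0.1],[[0,0,0.15],0,0.1],[[0,0,0.2],0,0.1],[[0,0,0.2],0,0.1],[[0,0,0.2],0,0.1]]'; python3 -c "
from h import *
c=cam('top'); P=cloud(c)*1000
for b in((397,222,407,232),(394,246,404,258),(396,232,403,246)):
  x0,y0,x1,y1=b;Q=P[y0:y1,x0:x1].reshape(-1,3);print(np.nanmedian(Q,0).round(1))
"
```

```text
time_s: 13.85
ee_pos: [0.4746, -0.4252, 0.0221]
eef_rot: [3.141, 0.0, 1.483]
force: [0.1, -2.3, 4.3]
grip_width: 0.021
time_s: 14.45
ee_pos: [0.4749, -0.4247, 0.0126]
eef_rot: [3.141, -0.0, 1.483]
force: [-0.7, 3.4, 9.7]
grip_width: 0.0211
[ 523.5 -280.   100.1]
[ 449.1 -271.1   98.5]
[ 487.2 -273.1   97.5]
```

```bash
python3 -m creep '[[[0,0,0.05],0,0.1],[[0,0,0.1],0,0.1],[[0,0,0.15],0,0.1],[[0,0,0.2],0,0.1],[[0,0,0.24],0,0.1],[[0,0,0.24],0,0.1],[[0,0,0.24],0,0.1]]'; python3 -c "
from h import *
c=cam('top'); P=cloud(c)*1000; save(c,'p8.png',(370,190,470,290),6)
for b in((398,220,408,232),(394,246,404,258),(396,232,403,246)):
  x0,y0,x1,y1=b;Q=P[y0:y1,x0:x1].reshape(-1,3);print(np.nanmedian(Q,0).round(1))
c=cam('scene'); save(c,'p8s.png',(310,220,430,350),6)
"
```

```text
time_s: 15.2
ee_pos: [0.4753, -0.4241, 0.001]
eef_rot: [3.141, -0.001, 1.483]
force: [0.3, 7.3, 15.0]
grip_width: 0.021
[ 527.1 -282.5  103.2]
[ 449.3 -270.8  101.9]
[ 487.1 -273.7  101.3]
```

View pics/p8.png

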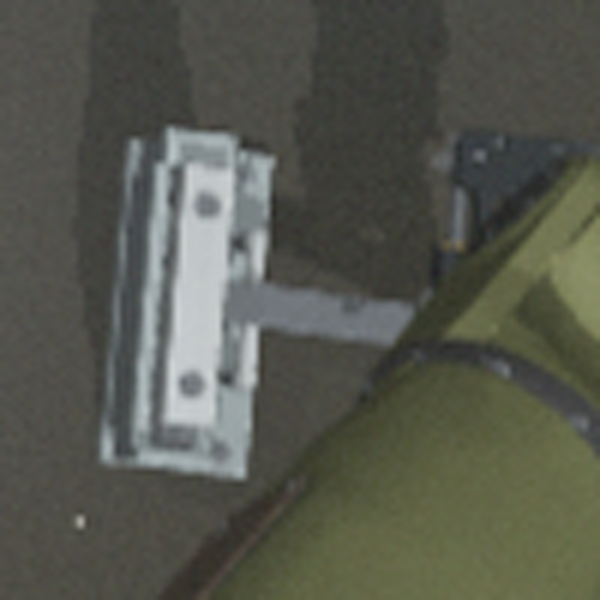

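View pics/p8s.png

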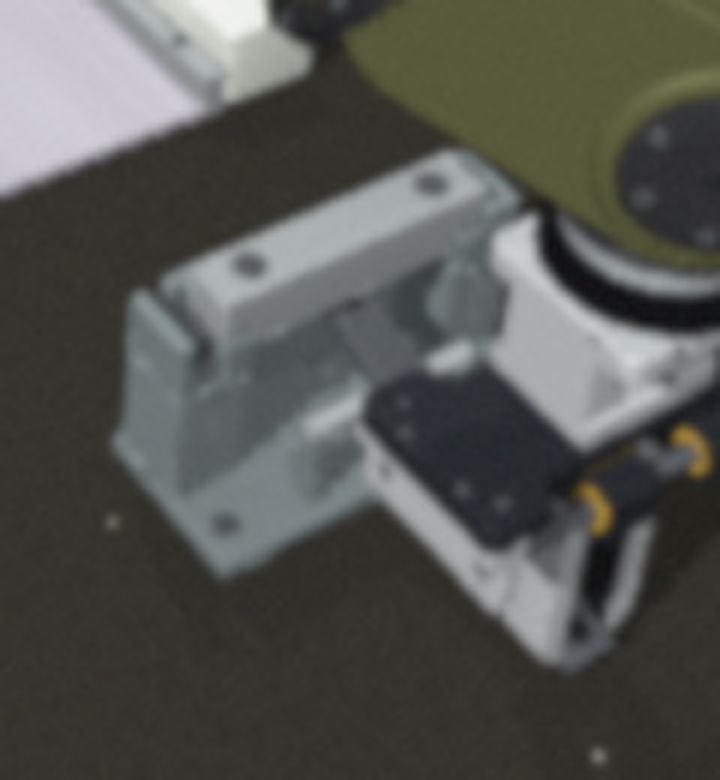

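```bash
python3 -m creep '[[[0,0,0.05],0,0.1],[[0,0,0.09],0,0.1],[[0,0,0.09],0,0.1],[[0,0,0.09],0,0.1]]'; python3 -c "
from h import *
c=cam('top'); P=cloud(c)*1000
for b in((398,220,408,232),(394,246,404,258),(396,232,403,246)):
  x0,y0,x1,y1=b;Q=P[y0:y1,x0:x1].reshape(-1,3);Q=Q[Q[:,2]>94];print(np.nanmedian(Q,0).round(1))
"
```

```text
time_s: 15.7
ee_pos: [0.4754, -0.4237, -0.0034]
eef_rot: [3.141, -0.002, 1.483]
force: [0.7, 10.0, 16.6]
grip_width: 0.0209
[ 524.5 -283.   106. ]
[ 446.6 -273.6  105.6]
[ 485.3 -274.   105.9]
```

```bash
python3 -m creep '[[[-0.2,0,0],0,0.1],[[-0.4,0,0],0,0.1],[[-0.6,0,0],0,0.1],[[-0.8,0,0],0,0.1],[[-1,0,0],0,0.1],[[-1.2,0,0],0,0.1],[[-1.4,0,0],0,0.1],[[-1.5,0,0],0,0.1],[[-1.6,0,0],0,0.1],[[-1.6,0,0],0,0.1],[[-1.6,0,0],0,0.1]]'; python3 -c "
from h import *
c=cam('top'); P=cloud(c)*1000;save(c,'p9.png',(370,190,500,320),5)
for b in((398,220,408,232),(394,246,404,258),(396,232,403,246)):
  x0,y0,x1,y1=b;Q=P[y0:y1,x0:x1].reshape(-1,3);Q=Q[Q[:,2]>94];print(np.nanmedian(Q,0).round(1))
c=cam('scene'); save(c,'p9s.png',(310,220,460,370),5)
"
```

```text
time_s: 16.85
ee_pos: [0.4675, -0.5044, -0.0045]
eef_rot: [-3.141, -0.0, 1.483]
force: [-0.7, 0.1, -1.6]
grip_width: 0.0212
[ 524.8 -283.1  105.9]
[ 446.6 -273.7  105.1]
[ 485.3 -273.7  105.4]
```

View pics/p9.png

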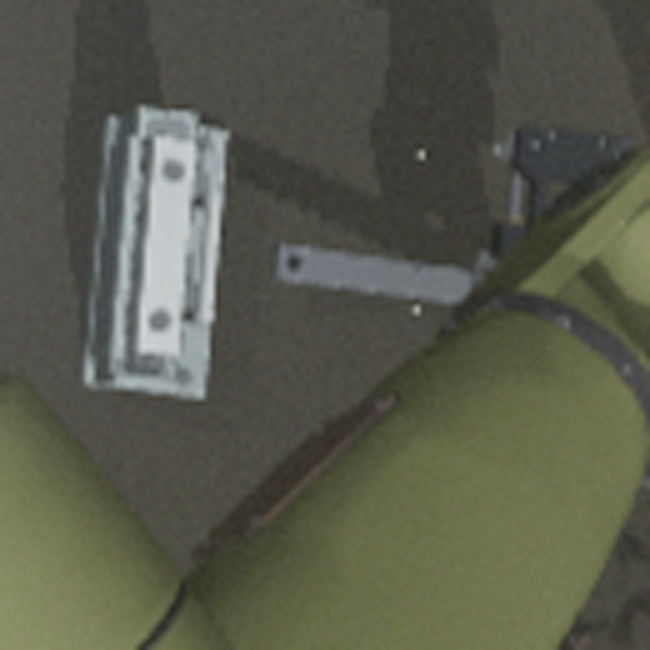

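View pics/p9s.png

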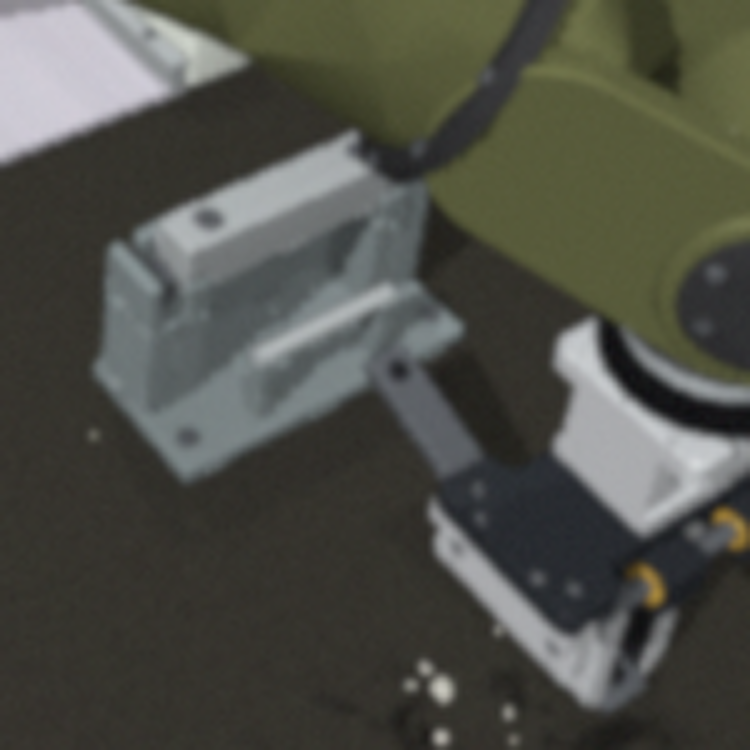

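```bash
python3 -m creep '[[[-0.2,0,0],0,0.1],[[-0.4,0,0],0,0.1],[[-0.5,0,0],0,0.1],[[-0.5,0,0],0,0.1],[[-0.5,0,0.08],0,0.1],[[-0.5,0,0.14],0,0.1],[[-0.5,0,0.14],0,0.1],[[-0.5,0,0.14],0,0.1]]' 20;python3 -m creep '[[[0,0,0],0,0.1],[[0,0,0],0,0.1],[[0,0,0],0,0.1],[[0,0,0],0,0.1],[[0,0,0],0,0.1]]' 3; python3 -c "
from h import *
c=cam('scene'); save(c,'p10s.png',(310,220,460,370),5)
"
```

```text
time_s: 17.75
ee_pos: [0.4652, -0.5293, -0.0117]
eef_rot: [-3.141, -0.0, 1.483]
force: [0.5, 0.7, -1.5]
grip_width: 0.0219
time_s: 18.25
ee_pos: [0.4652, -0.5295, -0.0114]
eef_rot: [3.142, 0.0, 1.483]
force: [0.5, 1.0, -0.3]
grip_width: 0.0221
```

View pics/p10s.png

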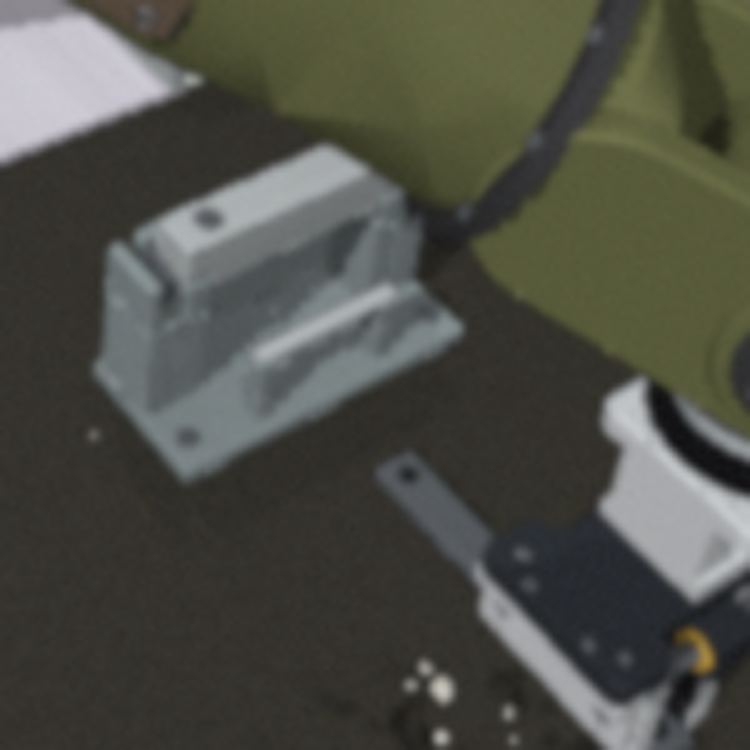

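Pry bar has settled flat. Release, rise, and check.

```bash
python3 -m creep '[[[0,0,0],0,0.4],[[0,0,0],0,0.4],[[0,0,0],0,0.4],[[0,0,0],0,0.4],[[0,0,-1],0,0.4],[[0,0,-2],0,0.4],[[0,0,-3],0,0.4],[[0,0,-4],0,0.4],[[0,0,-4],0,0.4],[[0,0,-4],0,0.4],[[0,0,-4],0,0.4]]'; python3 -c "
from h import *
to(486,-278,200,-5)
"
```

```text
time_s: 19.4
ee_pos: [0.4649, -0.5291, 0.1867]
eef_rot: [-3.14, -0.002, 1.483]
force: [0.4, 0.7, -0.1]
grip_width: 0.0375
shift [ 5.039 -0.02   0.404] twist 11.245 pos [ 464.9 -529.1  186.7] rpy [-1.799e+02 -1.100e-01  8.496e+01]
```

```bash
python3 -m creep '[[[1,0,-0.5],0,0.4],[[2,0,-1],0,0.4],[[3,0,-1],0,0.4],[[4,0,-1],-1,0.4],[[5,0,-1],-2,0.4],[[6,0,-1],-3,0.4],[[7,0,-1],-4,1],[[7.5,0,-1],-5,1],[[8,0,-1],-6,1],[[8,0,-1],-7,1],[[8,0,-1],-8,1],[[8,0,-1],-8,1]]'; python3 -c "
from h import *
c=cam('top'); save(c,'p11.png',s=1.25); P=cloud(c)
t=np.ones(P.shape[:2],bool)
for nm,box,lo,hi,z in(('b0',(150,210,195,265),.034,.05,.042),('b1',(200,180,245,225),.034,.05,.042)):
    mm=rect(P,t,box,lo,hi); print(nm,np.round(rot(c,mm,z),1),mm.sum())
to(593,272,150,149)
"
```

```text
time_s: 20.6
ee_pos: [0.5, -0.1307, 0.2371]
eef_rot: [-3.141, -0.002, 2.603]
force: [-0.1, -0.1, -0.1]
grip_width: 0.0821
b0 [477.6 429.7 100.4  62.3  11.4] 620
b1 [593.  272.2  99.7  60.8 -31. ] 591
shift [2.58  7.858 2.408] twist -0.026 pos [ 500.  -131.   237.3] rpy [-1.7997e+02 -1.2000e-01  1.4879e+02]
```

View pics/p11.png

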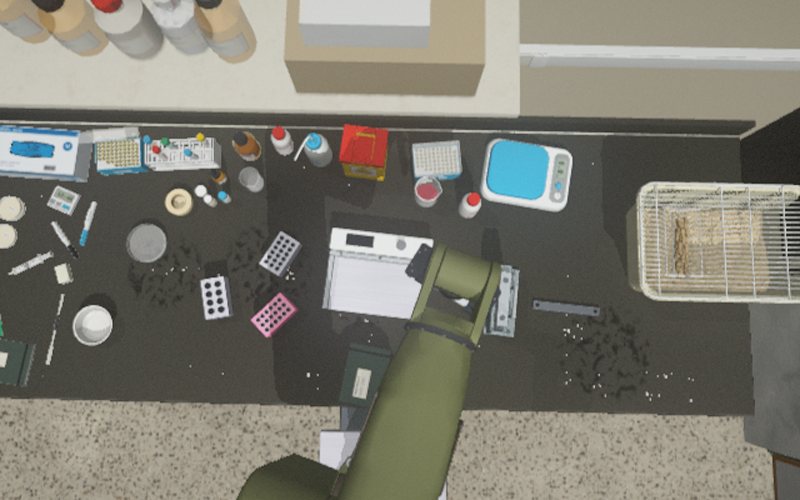

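```bash
python3 -m creep '[[[0.5,1,0],0,1],[[0.9,2,0],0,1],[[1.2,3,0],0,1],[[1.5,4,0],0,1],[[1.8,5,0],0,1],[[2.1,6,0],0,1],[[2.4,7,0],0,1],[[2.58,7.86,0.4],0,1],[[2.58,7.86,1.2],0,1],[[2.58,7.86,1.6],0,1],[[2.58,7.86,1.8],0,1],[[2.58,7.86,1.8],0,1]]'; python3 -m creep '[[[0,0,0],0,1],[[0,0,0],0,1],[[0,0,0],0,1]]'; python3 -c "
from h import *
to(593,272,41.5,149)
c=cam('scene'); save(c,'p12s.png',(210,130,340,260),5)
"
```

```text
time_s: 21.85
ee_pos: [0.5921, 0.2716, 0.1472]
eef_rot: [-3.14, -0.001, 2.597]
force: [-0.2, -0.3, -0.2]
grip_width: 0.0942
time_s: 22.15
ee_pos: [0.5929, 0.272, 0.1499]
eef_rot: [3.14, 0.001, 2.599]
force: [0.0, 1.3, -0.6]
grip_width: 0.0945
shift [ 2.000e-03 -4.000e-03  2.828e+00] twist -0.011 pos [592.9 272.  149.9] rpy [1.7991e+02 7.0000e-02 1.4891e+02]
```

View pics/p12s.png

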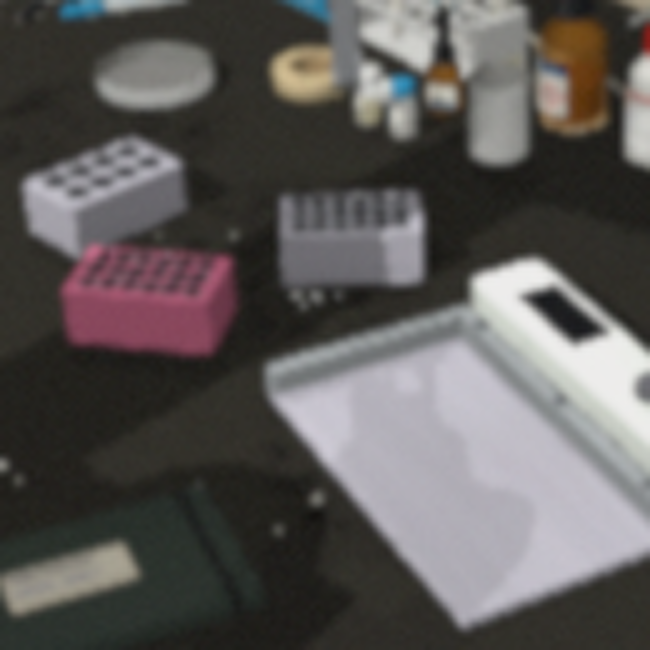

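```bash
python3 -m creep '[[[0,0,0.5],0,1],[[0,0,1],0,1],[[0,0,1.5],0,1],[[0,0,2],0,1],[[0,0,2.2],0,1],[[0,0,2.3],0,1],[[0,0,2.3],0,1],[[0,0,2.3],0,1]]'; python3 -c "
from h import *
to(593,272,41.5,149)
c=cam('scene'); save(c,'p13s.png',(210,110,340,240),5)
"
```

```text
time_s: 23.0
ee_pos: [0.5931, 0.2724, 0.0349]
eef_rot: [3.14, 0.001, 2.6]
force: [0.5, 0.4, 0.3]
grip_width: 0.0938
shift [-0.003 -0.008  0.527] twist -0.005 pos [593.1 272.4  34.9] rpy [1.7992e+02 6.0000e-02 1.4896e+02]
```

View pics/p13s.png

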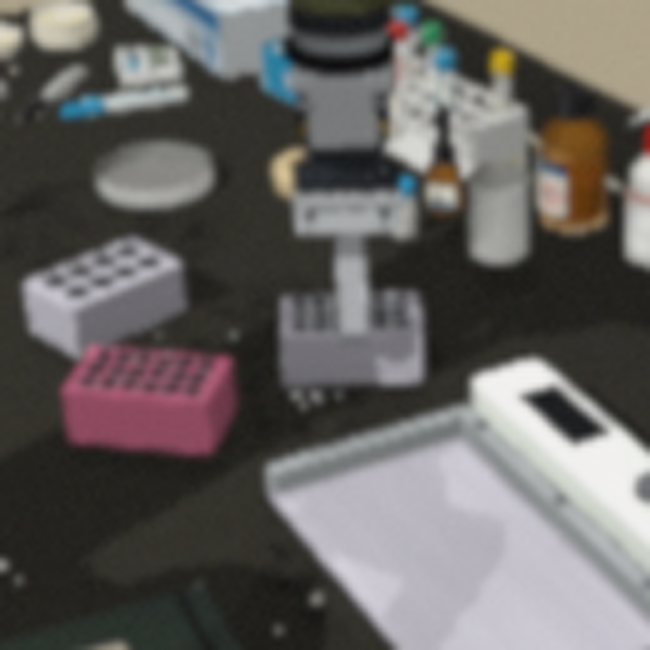

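```bash
python3 -m creep '[[[0,0,0.2],0,1],[[0,0,0.4],0,1],[[0,0,0.52],0,1],[[0,0,0.52],0,1],[[0,0,0.52],0,1],[[0,0,0.52],0,0.5],[[0,0,0.52],0,0.5],[[0,0,0.52],0,0.5],[[0,0,0.52],0,0.5],[[0,0,0.52],0,0.5],[[0,0,0.52],0,0.5]]' 30; python3 -m creep '[[[0,0,-0.3],0,0.5],[[0,0,-0.8],0,0.5],[[0,0,-1.5],0,0.5],[[0,0,-2],0,0.5],[[0,0,-2],0,0.5],[[0,0,-2],0,0.5]]'
python3 -c "
from h import *
a=np.radians(-5.5); R=np.array([[np.cos(a),-np.sin(a)],[np.sin(a),np.cos(a)]]); 
h=np.array([519.4,25.6])
for p in((11,86),(11,20),(-7,20)): print(p,(R@p+h).round(1))
x,y=R@(11,86)+h
to(x,y,120,174.5)
c=cam('scene'); save(c,'p14s.png',(210,110,340,240),5)
"
```

```text
time_s: 24.15
ee_pos: [0.5926, 0.2723, 0.0077]
eef_rot: [3.141, 0.0, 2.6]
force: [1.1, 0.9, 0.3]
grip_width: 0.06
time_s: 24.75
ee_pos: [0.5921, 0.272, 0.107]
eef_rot: [-3.141, -0.0, 2.6]
force: [-0.1, -0.3, -4.9]
grip_width: 0.0598
(11, 86) [538.6 110.1]
(11, 20) [532.3  44.5]
(-7, 20) [514.3  46.2]
shift [-0.753 -3.325  0.401] twist -3.192 pos [592.1 272.  107. ] rpy [-1.7997e+02 -2.0000e-02  1.4896e+02]
```

View pics/p14s.png

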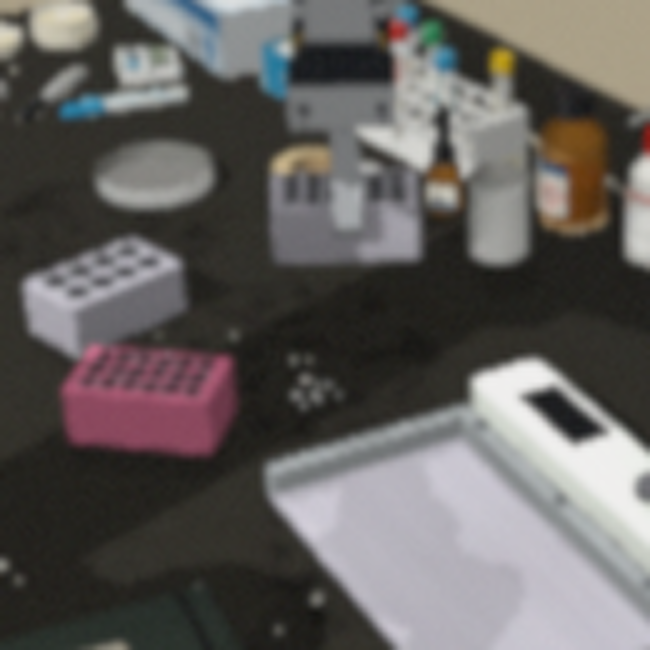

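```bash

python3 -c "
from h import *
a=np.radians(-5.5); R=np.array([[np.cos(a),-np.sin(a)],[np.sin(a),np.cos(a)]]); 
h=np.array([519.4,25.6])
x,y=R@(6,82)+h
to(x,y,145,174.5)
"
```

```text
shift [-0.702 -3.434 -0.116] twist -3.193 pos [591.7 271.8 105.9] rpy [-1.7989e+02 -9.0000e-02  1.4896e+02]
```

```bash

python3 -m creep '[[[-0.2,-0.5,-0.12],-0.5,0.5],[[-0.3,-1,-0.12],-1,0.5],[[-0.4,-1.5,-0.12],-1.5,0.5],[[-0.5,-2,-0.12],-2,0.5],[[-0.6,-2.5,-0.12],-2.5,0.5],[[-0.65,-3,-0.12],-3,0.5],[[-0.7,-3.43,-0.12],-3.19,0.5],[[-0.7,-3.43,-0.12],-3.19,0.5],[[-0.7,-3.43,-0.12],-3.19,0.5],[[-0.7,-3.43,-0.12],-3.19,0.5]]'
python3 -c "
from h import *
a=np.radians(-5.5); R=np.array([[np.cos(a),-np.sin(a)],[np.sin(a),np.cos(a)]]); 
h=np.array([519.4,25.6])
x,y=R@(6,82)+h
to(x,y,51,174.5)
c=cam('top'); save(c,'p15.png',(230,160,370,280),5.5)
c=cam('scene'); save(c,'p15s.png',(240,150,380,270),5.5)
"
```

```text
time_s: 25.8
ee_pos: [0.5339, 0.1077, 0.1128]
eef_rot: [-3.141, -0.001, 3.045]
force: [-0.4, -0.3, -4.4]
grip_width: 0.0601
shift [ 0.01  -0.021  1.896] twist -0.003 pos [533.9 107.7 112.8] rpy [-1.7999e+02 -6.0000e-02  1.7448e+02]
```

View pics/p15.png

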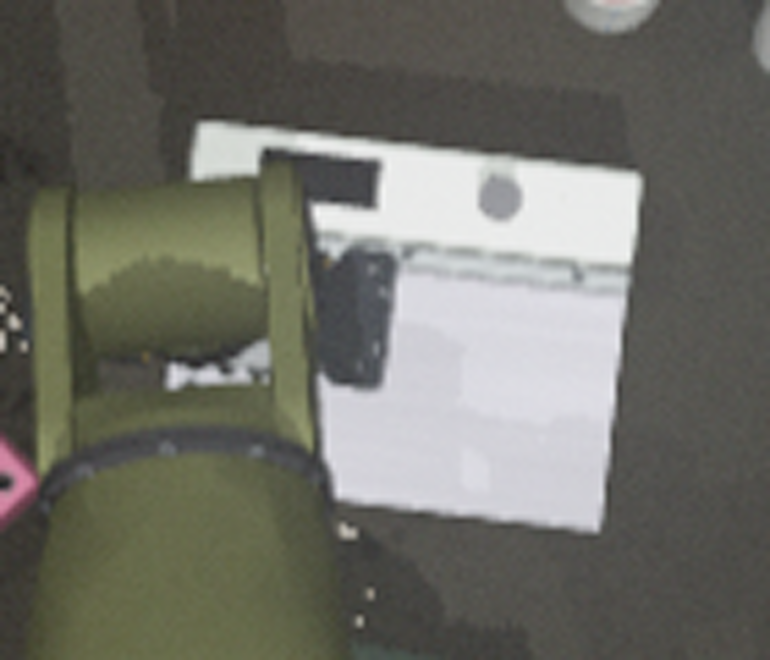

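View pics/p15s.png

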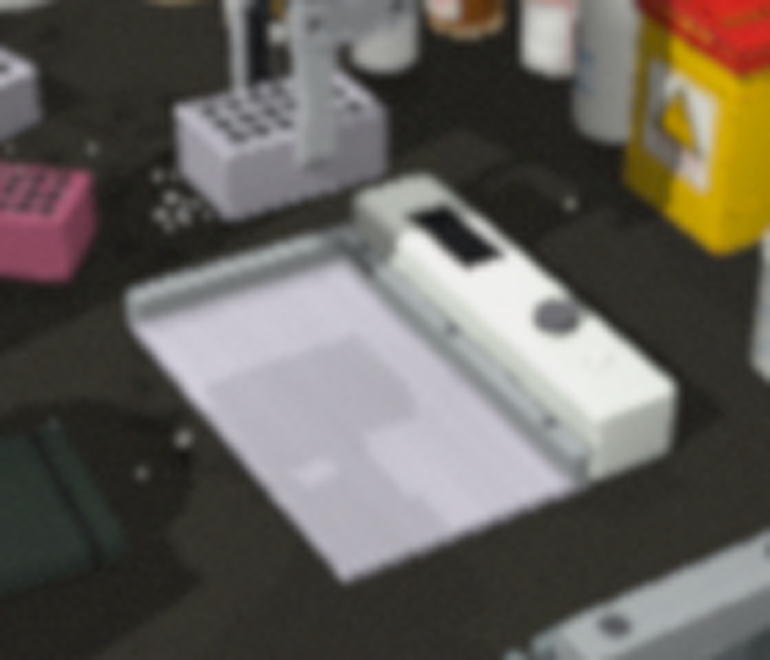

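```bash

python3 -m creep '[[[0,0,0.4],0,0.5],[[0,0,0.8],0,0.5],[[0,0,1.2],0,0.5],[[0,0,1.5],0,0.5],[[0,0,1.6],0,0.5],[[0,0,1.6],0,0.5],[[0,0,1.6],0,0.5]]'
python3 -c "
from h import *
c=cam('scene'); save(c,'p16s.png',(240,150,380,270),5.5)
"
```

```text
time_s: 26.6
ee_pos: [0.5345, 0.1074, 0.0342]
eef_rot: [3.141, 0.001, 3.045]
force: [0.3, -0.8, -3.8]
grip_width: 0.0597
```

View pics/p16s.png

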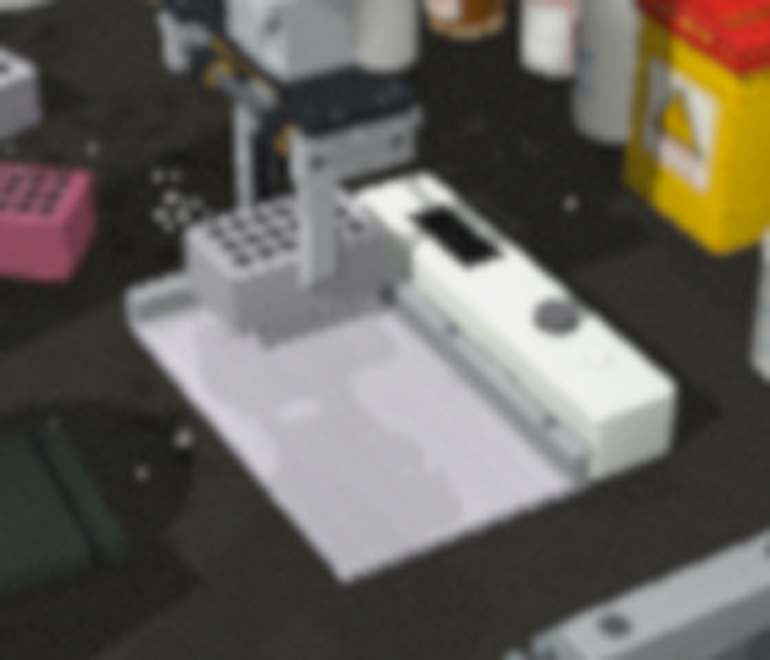

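```bash

python3 -m creep '[[[0,0,0.1],0,0.5],[[0,0,0.2],0,0.5],[[0,0,0.33],0,0.5],[[0,0,0.33],0,0.5],[[0,0,0.33],0,0.5]]'
python3 -m creep '[[[-0.04,0,0],0,0.5],[[-0.08,0,0],0,0.5],[[-0.12,0,0],0,0.5],[[-0.12,0,0],0,0.5]]'
python3 -m creep '[[[-0.02,0,0],0,0.5],[[-0.04,0,0],0,0.5],[[-0.04,0,0],0,0.5]]'
```

```text
time_s: 27.15
ee_pos: [0.5339, 0.1071, 0.0169]
eef_rot: [-3.141, -0.0, 3.045]
force: [0.8, 0.3, -4.1]
grip_width: 0.0597
time_s: 27.55
ee_pos: [0.5403, 0.1066, 0.0171]
eef_rot: [3.142, 0.0, 3.045]
force: [-0.0, 0.6, -4.1]
grip_width: 0.0597
time_s: 27.85
ee_pos: [0.5409, 0.1065, 0.0168]
eef_rot: [-3.141, -0.003, 3.045]
force: [-6.9, 0.4, 0.9]
grip_width: 0.0593
```

```bash

python3 -m creep '[[[0.01,0.04,0],0,0.5],[[0.01,0.08,0],0,0.5],[[0.01,0.1,0],0,0.5],[[0.01,0.1,0],0,0.5]]'
python3 -m creep '[[[0,0.02,0],0,0.5],[[0,0.04,0],0,0.5],[[0,0.04,0],0,0.5]]'
```

```text
time_s: 28.25
ee_pos: [0.5414, 0.1115, 0.0167]
eef_rot: [-3.141, -0.002, 3.045]
force: [-5.2, -0.9, -4.0]
grip_width: 0.0599
time_s: 28.55
ee_pos: [0.5415, 0.1123, 0.0167]
eef_rot: [-3.139, -0.002, 3.045]
force: [-6.9, -10.4, -2.1]
grip_width: 0.0598
```

```bash

python3 -m creep '[[[0,0.02,0],0,0.5],[[0,0.03,0],0,0.5],[[0,0.03,0],0,0.5]]'
```

```text
time_s: 28.85
ee_pos: [0.5415, 0.1123, 0.0168]
eef_rot: [-3.137, -0.002, 3.045]
force: [-9.1, -21.7, 1.7]
grip_width: 0.0598
```

```bash

python3 -m creep '[[[0,-0.04,0.02],0,0.5],[[0,-0.04,0.04],0,0.5],[[0,-0.04,0.04],0,0.5],[[0,-0.04,0.04],0,0.85],[[0,-0.04,0.04],0,0.85],[[0,-0.04,0.04],0,0.85],[[0,-0.04,0.04],0,0.85],[[0,-0.04,-0.5],0,0.85],[[0,-0.04,-1.5],0,0.85],[[0,-0.04,-2.5],0,0.85],[[0,-0.04,-2.5],0,0.85],[[0,-0.04,-2.5],0,0.85]]'
python3 -c "
from h import *
to(477.6,429.7,150,191.6)
c=cam('scene'); save(c,'p17s.png',(240,150,380,270),5.5)
"
```

```text
time_s: 30.05
ee_pos: [0.5426, 0.113, 0.1428]
eef_rot: [3.141, 0.002, 3.045]
force: [-0.2, 0.2, 0.1]
grip_width: 0.0803
shift [1.903 6.179 0.516] twist -2.139 pos [542.6 113.  142.8] rpy [1.7997e+02 1.3000e-01 1.7448e+02]
```

View pics/p17s.png

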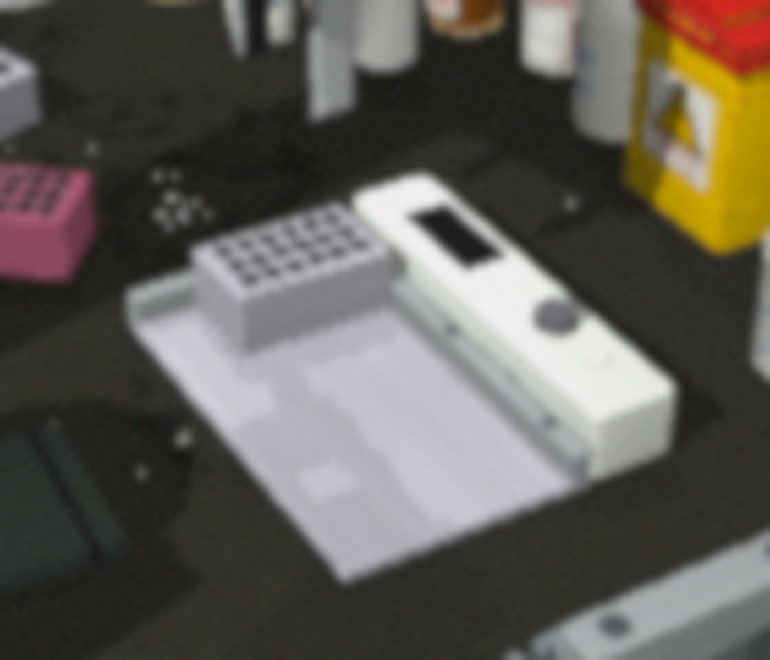

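```bash
python3 -c "
from h import *
c=cam('top'); P=cloud(c); t=np.ones(P.shape[:2],bool)
mm=rect(P,t,(140,200,200,275),.034,.05); print(np.round(rot(c,mm,.042),1),mm.sum())
save(c,'p18.png',(130,170,260,280),5)
"
python3 -m creep '[[[0.2,1,0.2],-0.5,1],[[0.6,2,0.2],-1,1],[[0.9,3,0.2],-1.5,1],[[1.2,4,0.2],-2,1],[[1.5,5,0.2],-2.14,1],[[1.8,6,0.3],-2.14,1],[[1.9,6.18,0.52],-2.14,1],[[1.9,6.18,0.52],-2.14,1],[[1.9,6.18,0.52],-2.14,1],[[1.9,6.18,0.52],-2.14,1]]'
python3 -c "
from h import *
to(477.6,429.7,41.5,191.6)"
```

```text
[477.7 429.6 100.1  63.   10.6] 623
time_s: 31.15
ee_pos: [0.4778, 0.4285, 0.1158]
eef_rot: [-3.141, -0.001, -2.94]
force: [0.0, -0.0, 0.0]
grip_width: 0.0942
shift [-0.003  0.025  2.146] twist -0.008 pos [477.8 428.5 115.8] rpy [-1.7998e+02 -3.0000e-02 -1.6846e+02]
```

View pics/p18.png

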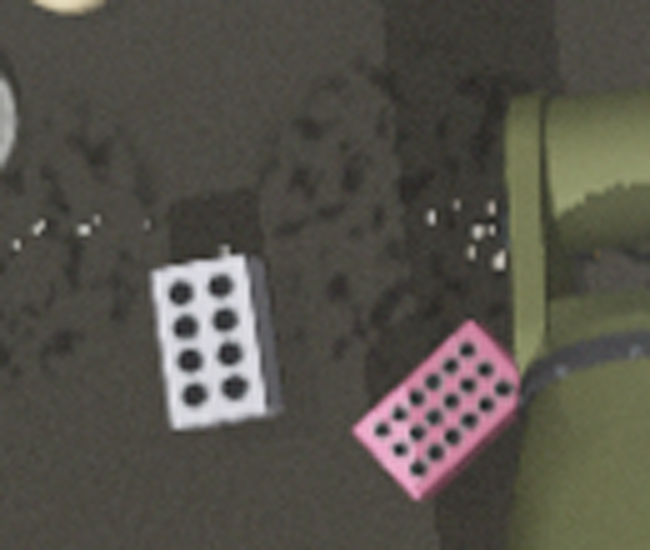

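```bash
python3 -c "
from h import *
c=cam('top')
q=ray(c,[(130+u/5-.5,170+v/5-.5) for u,v in ((152,270),(245,254),(266,412),(172,431),(180,292),(220,286),(235,388),(194,394))],.042)*1000
print(q.round(1)[:,:2].tolist(), q[:4].mean(0),q[4:].mean(0))
for i,j in((0,3),(1,2),(4,7),(5,6)): d=q[i]-q[j]; print(np.degrees(np.arctan2(d[1],d[0])))
for i,j in((0,1),(3,2),(4,5),(7,6)): d=q[i]-q[j]; print(np.degrees(np.arctan2(-d[0],d[1])))
"
```

```text
[[519.8, 470.2], [531.3, 412.1], [432.6, 392.8], [419.4, 451.0], [506.4, 451.6], [510.7, 426.6], [447.0, 413.2], [442.7, 438.7]] [475.75988356 431.51881315  42.        ] [476.69914073 432.51655638  42.        ]
10.85019154597981
11.032473469962632
11.495605775499797
11.9104817378731
11.167145477911577
12.784051236802352
9.910718118418037
9.673307372176916
```

```bash
python3 -m creep '[[[0,0.05,0.5],0.03,1],[[0,0.05,1],0.03,1],[[0,0.05,1.5],0.03,1],[[0,0.05,1.8],0.03,1],[[0,0.05,2],0.03,1],[[0,0.05,2.14],0.03,1],[[0,0.05,2.14],0.03,1],[[0,0.05,2.14],0.03,1],[[0,0.05,2.14],0.03,1]]' 30; python3 -m creep '[[[0,0,0],0,0.5],[[0,0,0],0,0.5],[[0,0,0],0,0.5],[[0,0,0],0,0.5],[[0,0,0],0,0.5],[[0,0,0],0,0.5],[[0,0,-0.4],0,0.5],[[0,0,-1],0,0.5],[[0,0,-2],0,0.5],[[0,0,-2],0,0.5],[[0,0,-2],0,0.5]]'
python3 -c "
from h import *
a=np.radians(-5.5); R=np.array([[np.cos(a),-np.sin(a)],[np.sin(a),np.cos(a)]]); 
h=np.array([519.8,25.9])
x,y=R@(6,5)+h
to(x,y,145,174.5)
c=cam('scene'); save(c,'p19s.png',(200,120,340,240),5.5)
"
```

```text
time_s: 32.1
ee_pos: [0.4772, 0.4324, 0.01]
eef_rot: [3.141, 0.001, -2.943]
force: [1.1, -0.5, 0.7]
grip_width: 0.0937
time_s: 33.2
ee_pos: [0.4769, 0.4322, 0.1095]
eef_rot: [3.141, 0.001, -2.943]
force: [-0.2, -0.3, -4.4]
grip_width: 0.0594
shift [ 0.615 -8.074 -0.055] twist 2.108 pos [476.9 432.2 109.5] rpy [ 1.7997e+02  6.0000e-02 -1.6864e+02]
```

View pics/p19s.png

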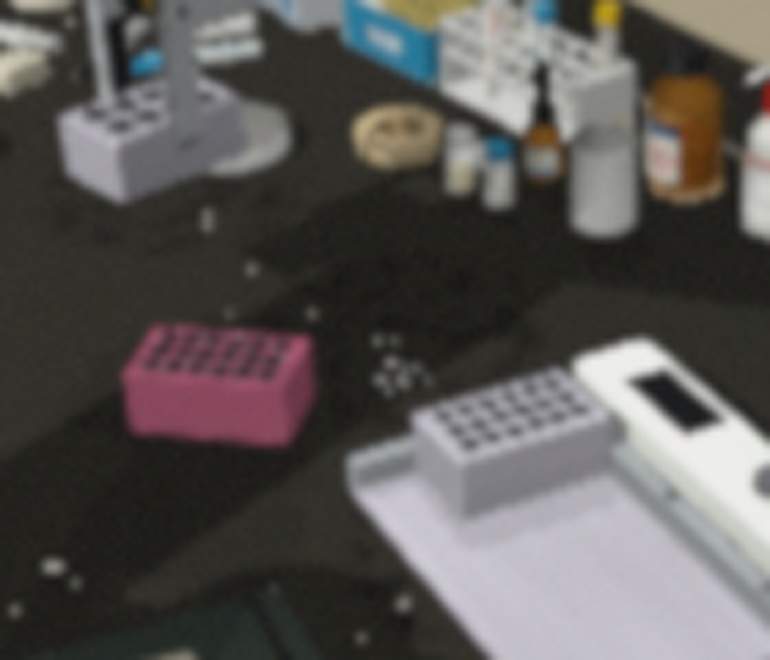

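```bash
python3 -m creep '[[[0.1,-0.8,-0.06],0.3,0.5],[[0.2,-1.6,-0.06],0.6,0.5],[[0.3,-2.4,-0.06],0.9,0.5],[[0.35,-3.2,-0.06],1.2,0.5],[[0.4,-4,-0.06],1.5,0.5],[[0.45,-4.8,-0.06],1.8,0.5],[[0.5,-5.6,-0.06],2.1,0.5],[[0.55,-6.4,-0.06],2.1,0.5],[[0.6,-7.2,-0.06],2.1,0.5],[[0.62,-7.8,-0.06],2.1,0.5],[[0.62,-8.07,-0.06],2.1,0.5],[[0.62,-8.07,-0.06],2.1,0.5]]'
python3 -m creep '[[[0,0,0],0,0.5],[[0,0,0],0,0.5],[[0,0,0],0,0.5]]'
python3 -c "
from h import *
a=np.radians(-5.5); R=np.array([[np.cos(a),-np.sin(a)],[np.sin(a),np.cos(a)]]); 
h=np.array([519.8,25.9])
x,y=R@(6,5)+h
to(x,y,52.5,174.5)
c=cam('scene'); save(c,'p20s.png',(240,120,380,270),5)
"
```

```text
time_s: 34.45
ee_pos: [0.5254, 0.0293, 0.1108]
eef_rot: [-3.141, -0.002, 3.045]
force: [0.1, -0.1, -3.3]
grip_width: 0.0595
time_s: 34.75
ee_pos: [0.5257, 0.0314, 0.1119]
eef_rot: [3.142, -0.0, 3.048]
force: [0.5, -0.0, -3.2]
grip_width: 0.0598
shift [-0.014 -0.021  1.847] twist 0.018 pos [525.7  31.4 111.9] rpy [ 1.8000e+02 -2.0000e-02  1.7464e+02]
```

View pics/p20s.png

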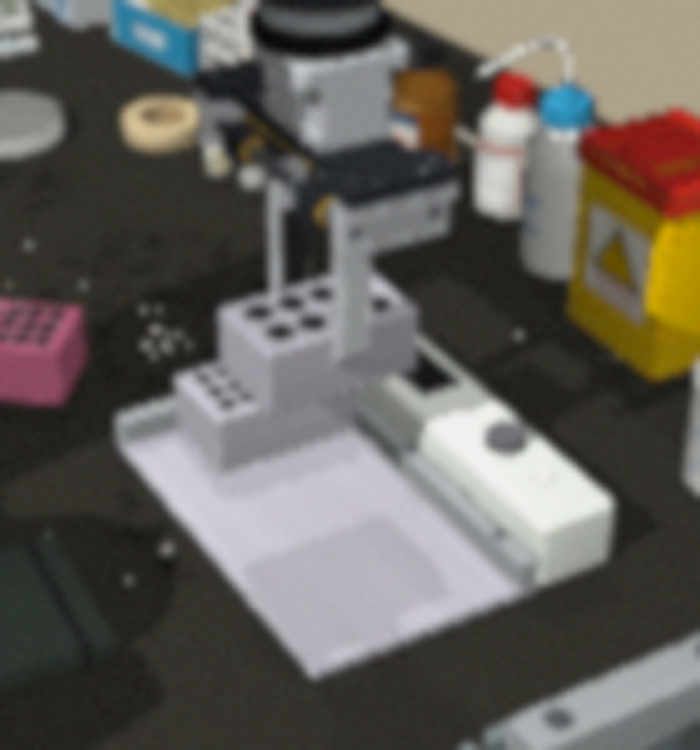

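```bash
python3 -m creep '[[[0,-0.03,0.4],0.02,0.5],[[0,-0.03,0.8],0.02,0.5],[[0,-0.03,1.2],0.02,0.5],[[0,-0.03,1.5],0.02,0.5],[[0,-0.03,1.7],0.02,0.5],[[0,-0.03,1.8],0.02,0.5],[[0,-0.03,1.86],0.02,0.5],[[0,-0.03,1.86],0.02,0.5],[[0,-0.03,1.86],0.02,0.5]]'
python3 -m creep '[[[-0.04,0,0],0,0.5],[[-0.08,0,0],0,0.5],[[-0.12,0,0],0,0.5],[[-0.12,0,0],0,0.5]]'
python3 -m creep '[[[-0.02,0,0],0,0.5],[[-0.04,0,0],0,0.5],[[-0.04,0,0],0,0.5]]'
```

```text
time_s: 35.7
ee_pos: [0.5261, 0.0289, 0.0196]
eef_rot: [3.142, 0.001, 3.044]
force: [0.4, -0.2, -3.0]
grip_width: 0.0601
time_s: 36.1
ee_pos: [0.532, 0.0283, 0.0191]
eef_rot: [3.142, 0.0, 3.044]
force: [0.1, 0.0, -4.2]
grip_width: 0.0597
time_s: 36.4
ee_pos: [0.5326, 0.0282, 0.0188]
eef_rot: [-3.141, -0.003, 3.044]
force: [-7.5, 0.2, -0.0]
grip_width: 0.0599
```

```bash

python3 -m creep '[[[0.02,0.05,0.02],0,0.5],[[0.02,0.1,0.04],0,0.5],[[0.02,0.1,0.05],0,0.5],[[0.02,0.1,0.05],0,0.74],[[0.02,0.1,0.05],0,0.74],[[0.02,0.1,0.05],0,0.74],[[0.02,0.1,0.05],0,0.74],[[0.02,0.1,-0.5],0,0.74],[[0.02,0.1,-1.2],0,0.74],[[0.02,0.1,-1.2],0,0],[[0.02,0.1,-1.2],0,0],[[0.02,0.1,-1.2],0,0]]'
python3 -c "
from h import *
c=cam('scene'); save(c,'p21s.png',(240,150,380,270),5.5)
"
```

```text
time_s: 37.6
ee_pos: [0.5327, 0.0332, 0.0781]
eef_rot: [-3.141, -0.001, 3.044]
force: [-0.4, 0.1, 0.8]
grip_width: 0.0489
```

View pics/p21s.png

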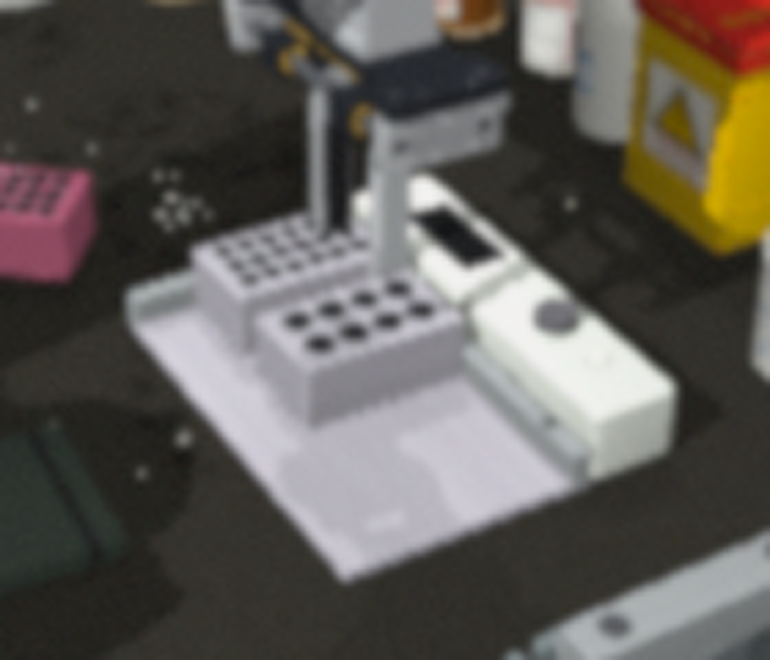

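```bash

python3 -m creep '[[[0,-0.4,0],0,0],[[0,-0.8,0],0,0],[[0,-1.05,0],0,0],[[0,-1.05,0],0,0],[[0,-1.05,0.3],0,0],[[0,-1.05,0.8],0,0],[[0,-1.05,1.2],0,0],[[0,-1.05,1.44],0,0],[[0,-1.05,1.44],0,0],[[0,-1.05,1.44],0,0],[[0,-1.05,1.44],0,0]]'
python3 -c "
from h import *
to(532,-15,40,174.5)
c=cam('scene'); save(c,'p22s.png',(240,150,380,270),5.5)
"
```

```text
time_s: 38.75
ee_pos: [0.5287, -0.019, 0.008]
eef_rot: [-3.142, 0.002, 3.044]
force: [-0.4, 0.5, 0.7]
grip_width: 0.0003
shift [-0.058  0.086  0.021] twist -0.012 pos [528.7 -19.    8. ] rpy [-1.8000e+02  9.0000e-02  1.7441e+02]
```

View pics/p22s.png

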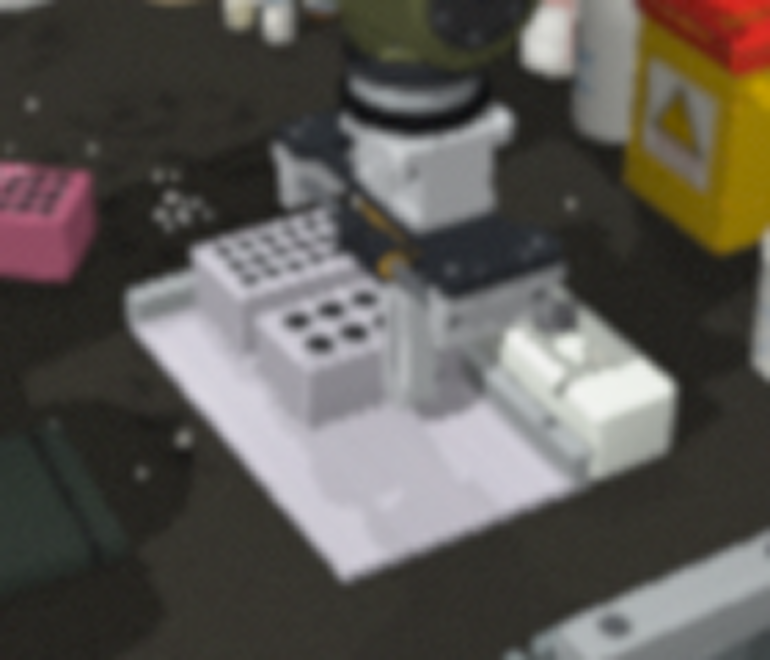

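```bash

python3 -m creep '[[[0,0.05,0],0,0],[[0,0.1,0],0,0],[[0,0.15,0],0,0],[[0,0.2,0],0,0],[[0,0.25,0],0,0],[[0,0.3,0],0,0],[[0,0.35,0],0,0],[[0,0.4,0],0,0],[[0,0.4,0],0,0],[[0,0.4,0],0,0]]'
python3 -m creep '[[[0,0.04,0],0,0],[[0,0.06,0],0,0],[[0,0.06,0],0,0]]'
```

```text
time_s: 39.8
ee_pos: [0.5299, 0.0011, 0.0069]
eef_rot: [3.141, -0.0, 3.044]
force: [-0.1, 0.5, 0.1]
grip_width: 0.0006
time_s: 40.1
ee_pos: [0.5302, 0.004, 0.0069]
eef_rot: [3.142, -0.0, 3.044]
force: [-0.6, -0.7, -0.2]
grip_width: 0.0005
```

```bash

python3 -m creep '[[[0,0.04,0],0,0],[[0,0.08,0],0,0],[[0,0.08,0],0,0]]'
python3 -m creep '[[[0,0.04,0],0,0],[[0,0.06,0],0,0],[[0,0.06,0],0,0]]'
```

```text
time_s: 40.4
ee_pos: [0.5307, 0.0081, 0.007]
eef_rot: [3.142, -0.0, 3.044]
force: [-0.7, -0.3, 0.7]
grip_width: 0.0006
time_s: 40.7
ee_pos: [0.5309, 0.0104, 0.007]
eef_rot: [-3.141, -0.0, 3.044]
force: [-2.8, -7.1, 0.8]
grip_width: 0.0007
```

```bash

python3 -m creep '[[[0,0.04,0],0,0],[[0,0.06,0],0,0],[[0,0.06,0],0,0]]'
python3 -c "
from h import *
c=cam('scene'); save(c,'p23s.png',(240,150,380,270),5.5)
"
```

```text
time_s: 41.0
ee_pos: [0.5309, 0.0104, 0.0071]
eef_rot: [-3.137, -0.001, 3.044]
force: [-7.0, -31.1, 3.2]
grip_width: 0.0
```

View pics/p23s.png

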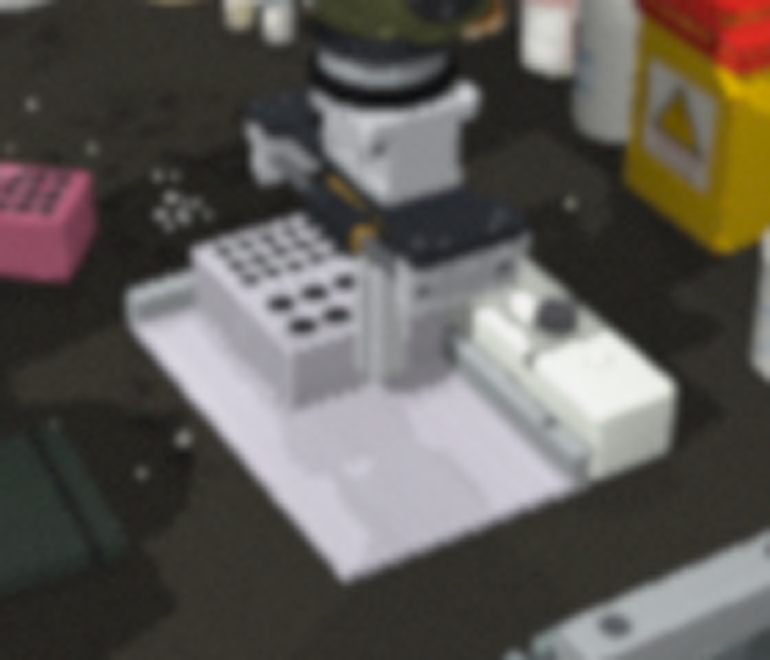

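```bash

python3 -m creep '[[[0,-0.2,0],0,0],[[0,-0.2,0],0,0],[[0,-0.2,-1],0,0.5],[[0,-0.2,-2],0,0.5],[[0,-0.2,-3],0,0.5],[[0,-0.2,-4],0,0.5],[[0,-0.2,-4],0,0.5],[[0,-0.2,-4],0,0.5]]'
python3 -c "
from h import *
c=cam('top'); save(c,'p24.png',(240,160,440,290),4)
q=ray(c,[(370+u/5-.5,190+v/5-.5) for u,v in ((173,170),(160,320))],.1055)*1000; print(q.round(1),q.mean(0))
P=cloud(c)*1000; g=cv2.cvtColor(c['img'],cv2.COLOR_RGB2GRAY)
m=((P[...,2]>98)&(P[...,2]<115)).astype(np.uint8); m[:,:385]=0;m[:,420:]=0;m[:205]=0;m[275:]=0
print(np.round(rot(c,m,.1055),1),m.sum())
to(486.5,-281,160,175)
"
```

```text
time_s: 41.85
ee_pos: [0.5306, 0.0044, 0.2077]
eef_rot: [3.141, 0.002, 3.044]
force: [-0.4, -0.5, -0.9]
grip_width: 0.0444
[[ 531.9 -286.   105.5]
 [ 442.2 -278.1  105.5]] [ 487.0320066  -282.05246329  105.5       ]
[ 487.9 -281.4  129.5   27.3   -5.1] 394
shift [ 0.311 -5.764  1.585] twist -0.072 pos [530.1   4.3 206.3] rpy [ 1.7998e+02 -4.0000e-02  1.7442e+02]
```

View pics/p24.png

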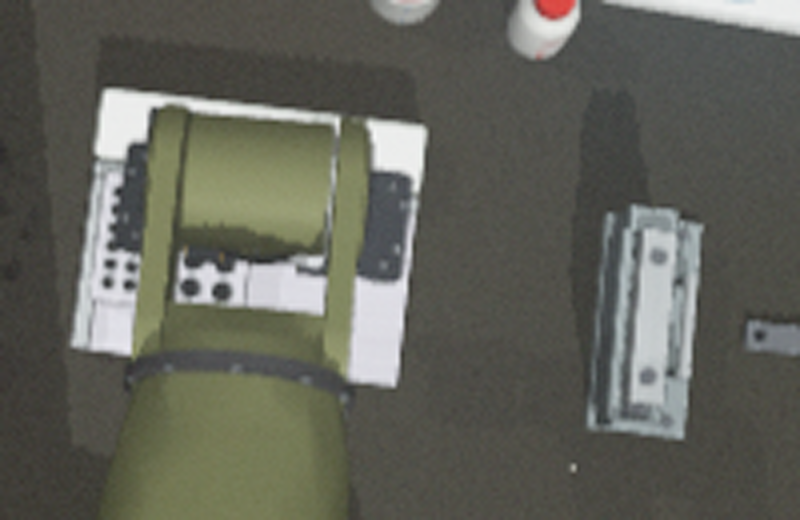

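```bash

python3 -m creep '[[[0.05,-1,0],0,0.6],[[0.1,-2,0],0,0.6],[[0.15,-3,0],0,0.6],[[0.2,-4,0],-0.05,0.6],[[0.25,-5,0],-0.05,0.6],[[0.3,-5.78,0],-0.06,0.6],[[0.3,-5.78,0.8],-0.06,0.6],[[0.3,-5.78,1.3],-0.06,0.6],[[0.3,-5.78,1.3],-0.06,0.6],[[0.3,-5.78,1.3],-0.06,0.6],[[0.3,-5.78,1.3],-0.06,0.6],[[0.3,-5.78,1.3],-0.06,0.6]]'
python3 -c "
from h import *
to(487.4,-281.7,115,175)
c=cam('scene'); save(c,'p25s.png',(300,200,420,330),5.5)
"
```

```text
time_s: 43.1
ee_pos: [0.4877, -0.2824, 0.1433]
eef_rot: [-3.141, 0.002, 3.053]
force: [-0.8, -0.9, -0.1]
grip_width: 0.0565
shift [0.01  0.014 1.226] twist -0.012 pos [ 487.7 -282.4  143.3] rpy [-1.7995e+02  1.0000e-01  1.7491e+02]
```

View pics/p25s.png

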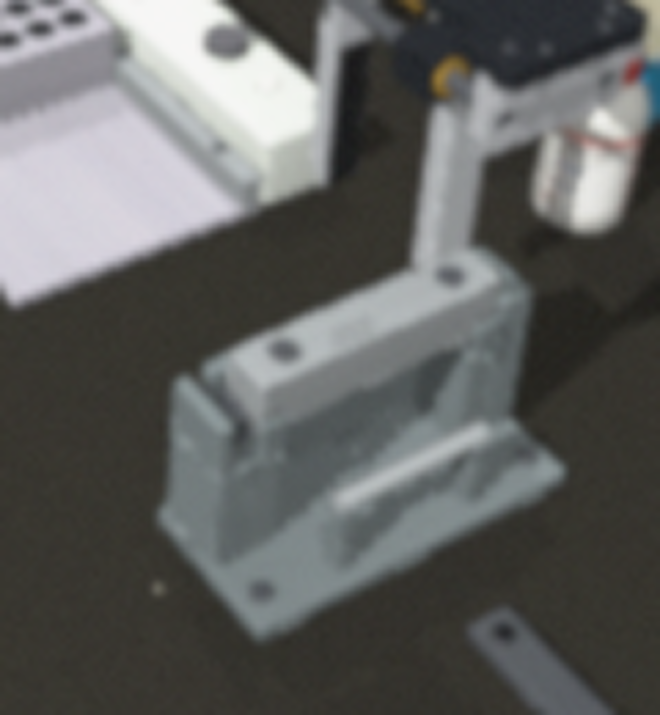

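```bash

python3 -m creep '[[[0.01,0.01,0.4],0,0.6],[[0.01,0.01,0.8],0,0.6],[[0.01,0.01,1.1],0,0.6],[[0.01,0.01,1.23],0,0.6],[[0.01,0.01,1.23],0,0.6],[[0.01,0.01,1.23],0,0.6],[[0.01,0.01,1.23],0,0.6]]'
python3 -m creep '[[[0,0,0],0,0.15],[[0,0,0],0,0.15],[[0,0,0],0,0.15],[[0,0,0],0,0.15],[[0,0,0],0,0.15],[[0,0,0],0,0.15]]' 60
python3 -c "
from h import *
to(487.4,-281.7,115,175)
c=cam('scene'); save(c,'p26s.png',(300,200,420,330),5.5)
"
```

```text
time_s: 43.85
ee_pos: [0.4872, -0.2821, 0.0816]
eef_rot: [-3.141, 0.001, 3.052]
force: [0.6, -0.1, -0.3]
grip_width: 0.0566
time_s: 44.45
ee_pos: [0.4868, -0.2818, 0.0806]
eef_rot: [-3.142, 0.0, 3.052]
force: [0.2, 0.8, 0.4]
grip_width: 0.0256
shift [-0.012  0.004 -0.028] twist -0.015 pos [ 486.8 -281.8   80.6] rpy [-1.8000e+02  1.0000e-02  1.7488e+02]
```

View pics/p26s.png

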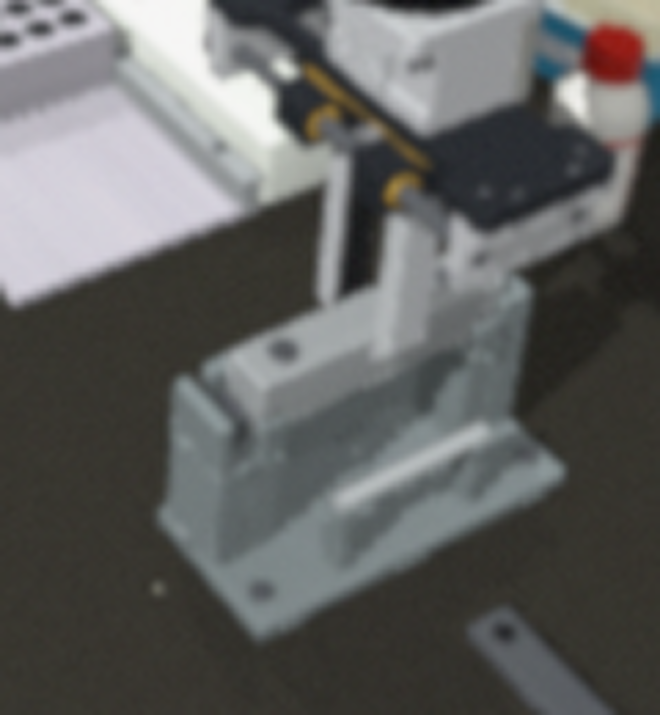

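```bash

python3 -m creep '[[[0,0,-0.06],0,0.15],[[0,0,-0.12],0,0.15],[[0,0,-0.18],0,0.15],[[0,0,-0.24],0,0.15],[[0,0,-0.3],0,0.15],[[0,0,-0.4],0,0.15],[[0,0,-0.5],0,0.15],[[0,0,-0.6],0,0.15],[[0,0,-0.7],0,0.15],[[0,0,-0.7],0,0.15]]'
python3 -m creep '[[[0,0,-0.4],0,0.15],[[0,0,-0.8],0,0.15],[[0,0,-1],0,0.15],[[0,0,-1],0,0.15],[[0,0,-1],0,0.15],[[0,0,-1],0,0.15]]'
python3 -c "
from h import *
a=np.radians(-5.5); R=np.array([[np.cos(a),-np.sin(a)],[np.sin(a),np.cos(a)]]); 
h=np.array([519.8,25.9])
x,y=R@(-8,-36)+h
to(x,y,198,174.5)
c=cam('scene'); save(c,'p27s.png',(300,150,440,300),5)
"
```

```text
time_s: 45.5
ee_pos: [0.487, -0.282, 0.1164]
eef_rot: [-3.141, 0.001, 3.052]
force: [-0.3, -0.2, -3.2]
grip_width: 0.0251
time_s: 46.1
ee_pos: [0.4864, -0.2815, 0.1644]
eef_rot: [3.141, -0.001, 3.052]
force: [0.4, -0.5, -3.7]
grip_width: 0.0248
shift [ 0.048  5.465 -0.007] twist 0.048 pos [ 486.4 -281.5  164.4] rpy [ 1.7995e+02 -8.0000e-02  1.7488e+02]
```

View pics/p27s.png

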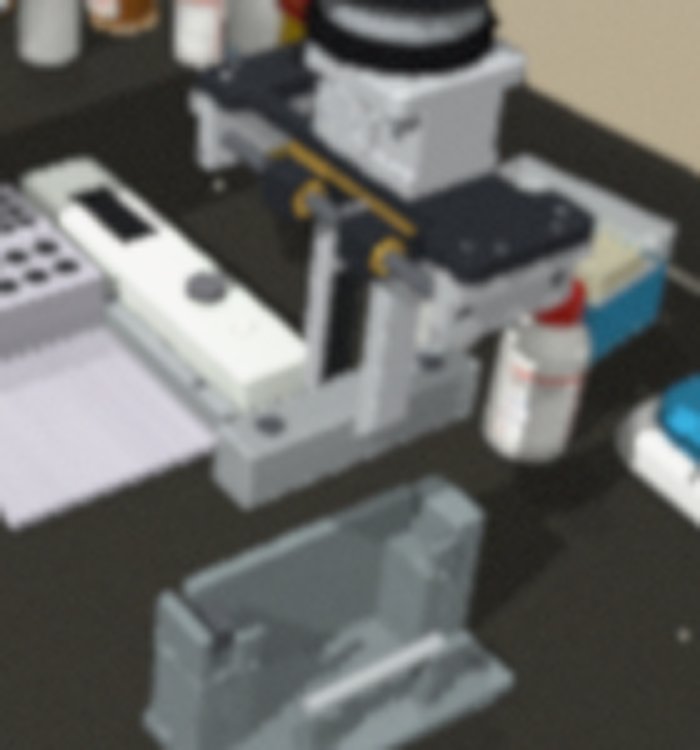

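```bash

python3 -m creep '[[[0,0.5,0],0,0.15],[[0,1.2,0],0,0.15],[[0,2,0],0.05,0.15],[[0.02,2.8,0],0.05,0.15],[[0.05,3.6,0],0.05,0.15],[[0.05,4.4,0],0.05,0.15],[[0.05,5,0],0.05,0.15],[[0.05,5.3,0],0.05,0.15],[[0.05,5.47,0],0.05,0.15],[[0.05,5.47,0],0.05,0.15],[[0.05,5.47,0],0.05,0.15],[[0.05,5.47,0],0.05,0.15]]'
python3 -m creep '[[[0,0,0.5],0,0.15],[[0,0,1],0,0.15],[[0,0,1.5],0,0.15],[[0,0,2],0,0.15],[[0,0,2.4],0,0.15],[[0,0,2.4],0,0.15],[[0,0,2.4],0,0.15],[[0,0,2.4],0,0.15]]'
python3 -c "
from h import *
a=np.radians(-5.5); R=np.array([[np.cos(a),-np.sin(a)],[np.sin(a),np.cos(a)]]); 
h=np.array([519.8,25.9])
x,y=R@(-8,-36)+h
to(x,y,46,174.5)
c=cam('scene'); save(c,'p28s.png',(240,150,380,270),5.5)
"
```

```text
time_s: 47.35
ee_pos: [0.5086, -0.0102, 0.1654]
eef_rot: [-3.141, -0.0, 3.044]
force: [0.7, -0.3, -4.0]
grip_width: 0.0252
time_s: 48.15
ee_pos: [0.5094, -0.0095, 0.0468]
eef_rot: [-3.142, 0.002, 3.045]
force: [0.5, 0.2, -3.5]
grip_width: 0.0251
shift [0.022 0.005 0.677] twist -0.005 pos [509.4  -9.5  46.8] rpy [-1.8000e+02  1.1000e-01  1.7446e+02]
```

View pics/p28s.png

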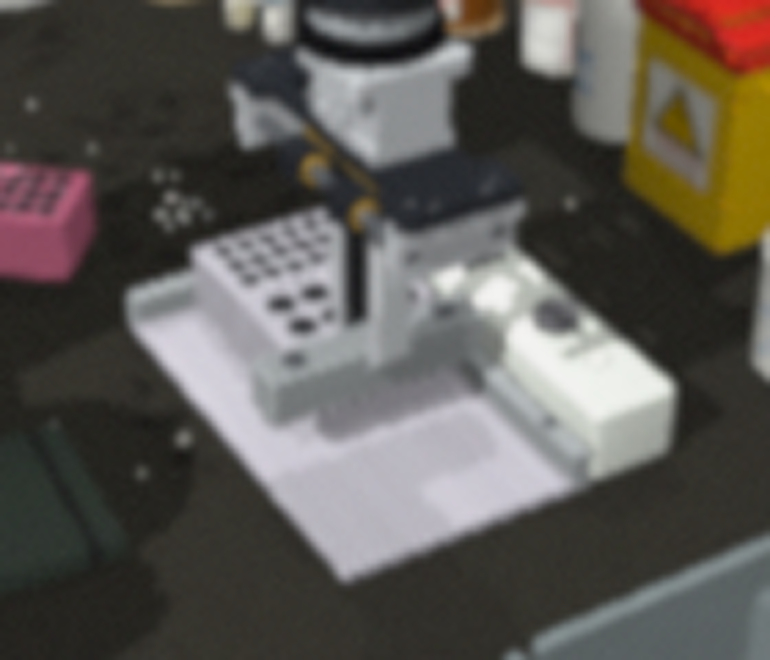

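```bash

python3 -m creep '[[[0,0,0.2],0,0.15],[[0,0,0.4],0,0.15],[[0,0,0.55],0,0.15],[[0,0,0.62],0,0.15],[[0,0,0.62],0,0.15],[[0,0,0.62],0,0.15]]'
python3 -m creep '[[[0,0,0.03],0,0.15],[[0,0,0.05],0,0.15],[[0,0,0.05],0,0.15]]'
```

```text
time_s: 48.8
ee_pos: [0.5087, -0.0092, 0.0146]
eef_rot: [-3.142, 0.0, 3.045]
force: [-0.1, -0.3, -2.5]
grip_width: 0.0253
time_s: 49.1
ee_pos: [0.509, -0.0092, 0.0131]
eef_rot: [-3.142, 0.001, 3.045]
force: [-4.8, 0.8, 10.5]
grip_width: 0.0253
```

```bash

python3 -m creep '[[[0,0,-0.02],0,0.15],[[0,0,-0.02],0,0.36],[[0,0,-0.02],0,0.36],[[0,0,-0.02],0,0.36],[[0,0,-0.02],0,0.36],[[0,0,-0.5],0,0.36],[[0,0,-1],0,0.36],[[0,0,-1.5],0,0.36],[[0,0,-1.5],0,0],[[0,0,-1.5],0,0],[[0,0,-1.5],0,0]]' 20
python3 -c "
from h import *
c=cam('scene'); save(c,'p29s.png',(240,150,380,270),5.5)
"
```

```text
time_s: 50.2
ee_pos: [0.5081, -0.0091, 0.0861]
eef_rot: [-3.142, -0.002, 3.045]
force: [-0.0, 0.9, 0.2]
grip_width: 0.0131
```

View pics/p29s.png

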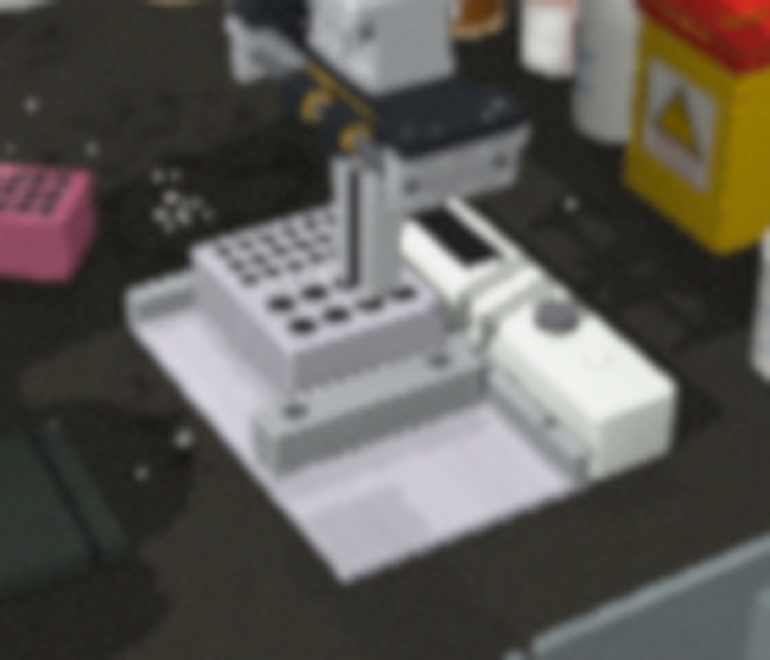

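```bash

python3 -m creep '[[[0,-0.4,0],0,0],[[0,-0.75,0],0,0],[[0,-0.75,0],0,0],[[0,-0.75,0],0,0],[[0,-0.75,0.4],0,0],[[0,-0.75,0.9],0,0],[[0,-0.75,1.3],0,0],[[0,-0.75,1.55],0,0],[[0,-0.75,1.62],0,0],[[0,-0.75,1.62],0,0],[[0,-0.75,1.62],0,0]]'
python3 -m creep '[[[0,0.05,0],0,0],[[0,0.1,0],0,0],[[0,0.15,0],0,0],[[0,0.2,0],0,0],[[0,0.25,0],0,0],[[0,0.3,0],0,0],[[0,0.35,0],0,0],[[0,0.4,0],0,0],[[0,0.45,0],0,0],[[0,0.5,0],0,0],[[0,0.5,0],0,0]]'
python3 -m creep '[[[0,0.04,0],0,0],[[0,0.06,0],0,0],[[0,0.06,0],0,0]]'
```

```text
time_s: 51.35
ee_pos: [0.5056, -0.0464, 0.0068]
eef_rot: [-3.142, 0.001, 3.045]
force: [-0.1, -0.5, 0.6]
grip_width: 0.0006
time_s: 52.45
ee_pos: [0.5075, -0.0213, 0.006]
eef_rot: [3.141, 0.0, 3.045]
force: [0.9, -1.6, 0.3]
grip_width: 0.0004
time_s: 52.75
ee_pos: [0.5077, -0.0185, 0.006]
eef_rot: [3.142, -0.0, 3.045]
force: [0.6, -1.4, 0.9]
grip_width: 0.0003
```

```bash

python3 -m creep '[[[0,0.04,0],0,0],[[0,0.07,0],0,0],[[0,0.07,0],0,0]]'
python3 -m creep '[[[0,0.03,0],0,0],[[0,0.05,0],0,0],[[0,0.05,0],0,0]]'
```

```text
time_s: 53.05
ee_pos: [0.5081, -0.0149, 0.006]
eef_rot: [3.141, 0.0, 3.045]
force: [1.0, -1.2, 0.2]
grip_width: 0.0003
time_s: 53.35
ee_pos: [0.5082, -0.0134, 0.006]
eef_rot: [-3.14, -0.0, 3.045]
force: [-1.5, -10.8, 1.5]
grip_width: 0.0002
```

```bash
python3 -c "
from h import *
c=cam('scene'); save(c,'p30s.png',(240,150,380,270),5.5)
"
```

```text
(no output)
```

View pics/p30s.png

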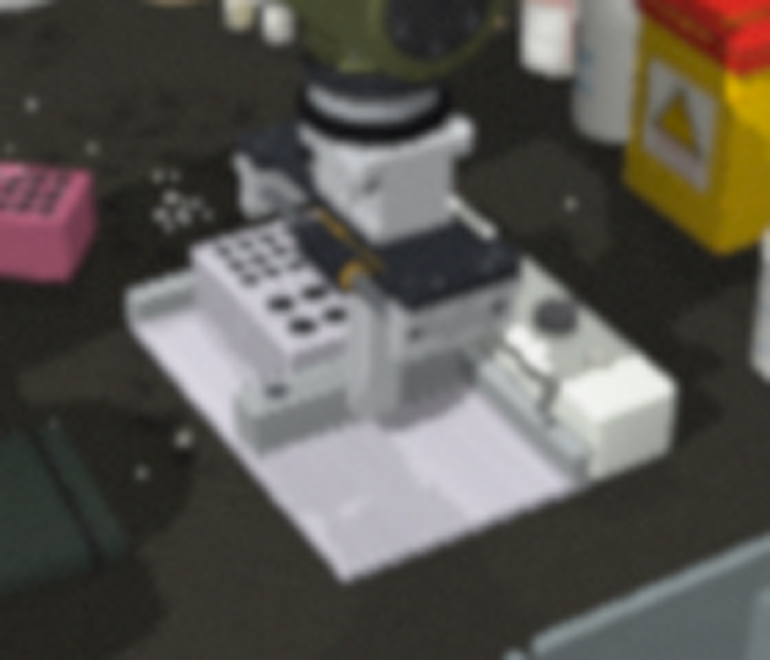

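```bash

python3 -m creep '[[[0,0.04,0],0,0],[[0,0.04,0],0,0],[[0,-0.02,0],0,0],[[0,-0.3,0],0,0],[[0,-0.3,-0.5],0,0],[[0,-0.3,-1.5],0,0],[[0,-0.3,-2.5],0,0],[[0,-0.3,-3.5],0,0],[[0,-1.3,-3.5],0,0],[[0,-2.3,-3.5],0,0],[[0,-3.3,-3.5],0,0],[[0,-4.3,-3.5],0,0]]'
python3 -m creep '[[[0,-1,0],0,0],[[0,-2,0],0,0],[[0,-2,0],0,0],[[0,-2,0],0,0]]'
python3 -c "
from h import *
c=cam('top'); save(c,'p31.png',(240,160,370,280),6)
P=cloud(c)*1000; save(c,'p31f.png')
a=np.radians(-5.5); R=np.array([[np.cos(a),-np.sin(a)],[np.sin(a),np.cos(a)]]); h=np.array([519.8,25.9])
H=(P[...,:2]-h)@R
for nm,lo,hi,z in(('blocks',45,55,.05),('bar',33,42,.038)):
  m=((P[...,2]>lo)&(P[...,2]<hi)&(H[...,0]<62)&(H[...,0]>-90)&(abs(H[...,1])<130)).astype(np.uint8)
  n,l,s,_=cv2.connectedComponentsWithStats(m); k=1+np.argmax(s[1:,4]); mm=(l==k).astype(np.uint8)
  r=rot(c,mm,z); print(nm,np.round(r,1),((np.array(r[:2])-h)@R).round(1))
c=cam('scene'); save(c,'p31s.png',(240,150,380,270),5.5)
"
```

```text
time_s: 54.6
ee_pos: [0.4869, -0.2287, 0.1811]
eef_rot: [3.141, 0.0, 3.046]
force: [0.5, 1.2, -0.3]
grip_width: 0.0008
time_s: 55.0
ee_pos: [0.4773, -0.3269, 0.1804]
eef_rot: [3.141, -0.001, 3.044]
force: [0.4, 1.1, -0.0]
grip_width: 0.0005
blocks [537.8  80.1 123.1  98.8  84.4] [12.7 55.7]
bar [511.5  11.3 129.4  26.3  -5.6] [ -6.8 -15.4]
```

View pics/p31.png

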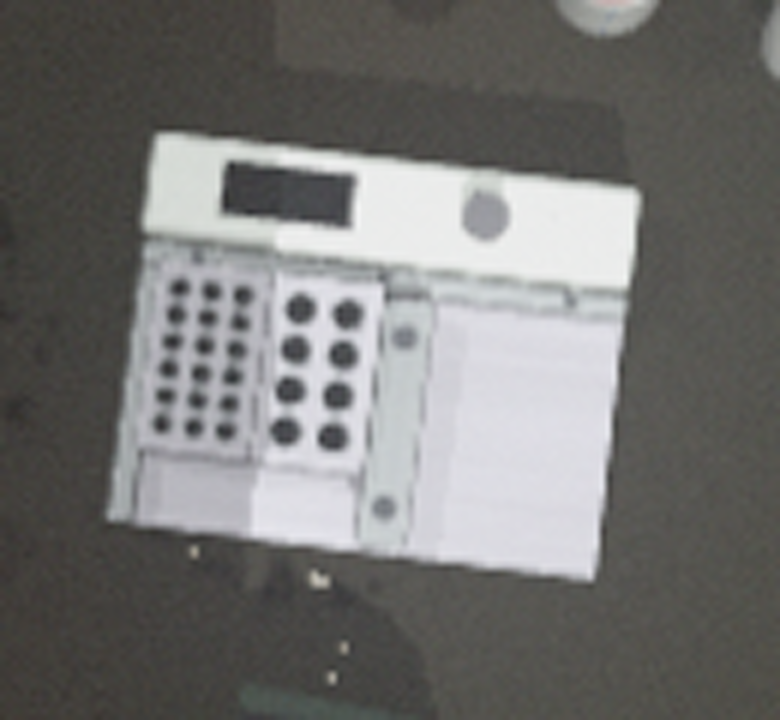

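View pics/p31s.png

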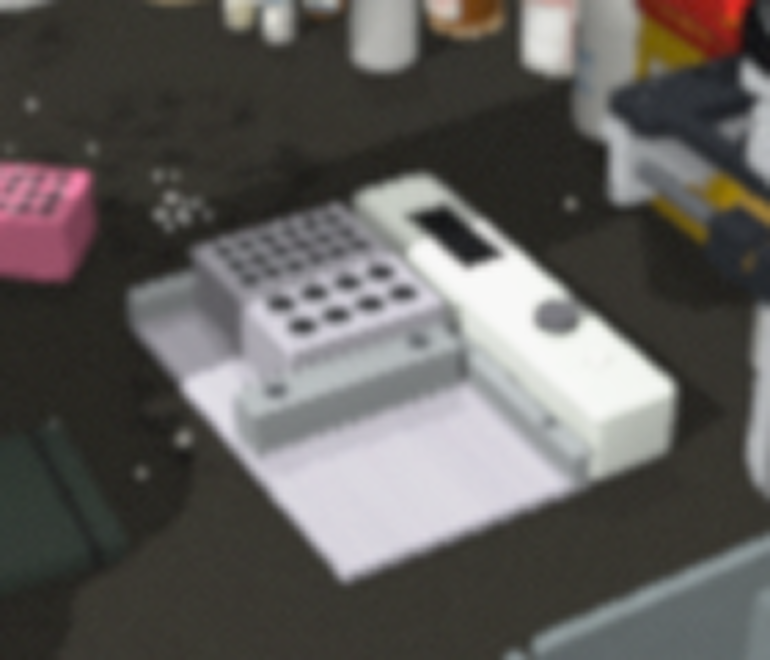

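View pics/p31f.png

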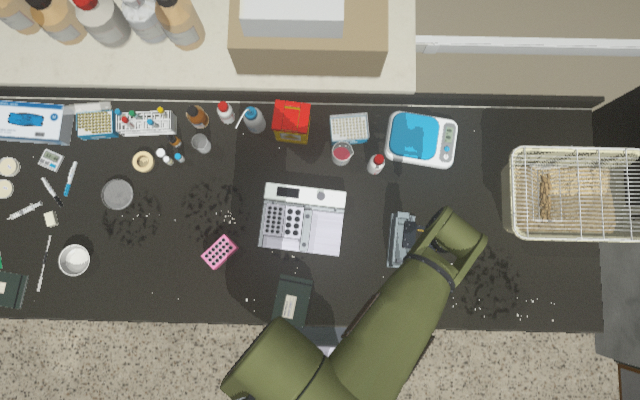

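```bash
python3 -c "
from h import *
c=cam('top')
a=np.radians(-5.5); R=np.array([[np.cos(a),-np.sin(a)],[np.sin(a),np.cos(a)]]); h=np.array([519.8,25.9])
f=lambda p,z:((ray(c,[(240+u/6-.5,160+v/6-.5) for u,v in p],z)[:,:2]*1000-h)@R)
for p in (((180,287),(244,295),(161,424),(226,432)),((301,309),(348,314),(286,431),(333,437))):
  q=f(p,.05); print(q.mean(0).round(1)); 
  for i,j in((0,2),(1,3)): d=q[i]-q[j]; print('deg',np.degrees(np.arctan2(d[1],d[0])).round(2))
print('plate corners R',f([(626,300),(595,580)],.008).round(1).tolist(),'stop outer',f([(148,240),(108,520)],.026).round(1).tolist())
c2=cam('top'); P=cloud(c2)*1000
m=rect(P/1000,np.ones(P.shape[:2],bool),(415,225,500,275),.004,.014); print('pry',np.round(rot(c2,m,.008),1),np.nanmedian(P[...,2][m>0]))
s=cam('scene'); save(s,'p32s.png',(290,180,450,370),4)
"
```

```text
[12.2 87.9]
deg -0.3
deg -0.06
[12.4 27.8]
deg 0.26
deg 0.19
plate corners R [[74.6, -130.0], [-76.3, -130.2]] stop outer [[74.2, 127.9], [-76.1, 129.0]]
pry [ 416.4 -560.6   13.9    2.9   64.4] 5.981138213826176
```

View pics/p32s.png

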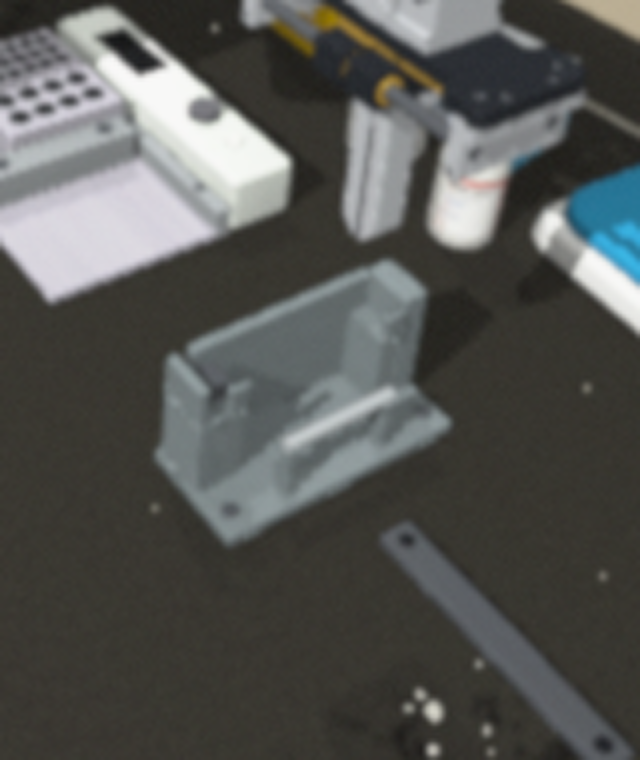

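```bash
python3 -c "
from station import ctrl,telemetry
print(ctrl.hand_in(), telemetry.get_obs()['time_s'])"
```

```text
the job is handed in; nothing more can be done
the job is handed in; nothing more can be done
```

The job is handed in, at about 55 s of the 210 s allowed. No verdict is reported, so what follows is from my own checks.

**What I did**
- I levered the retaining bar up about 11 mm with the pry bar over the stand's rod, then laid the pry bar flat on the bench beside the stand.
- I set block_1 in the corner, pressing it against the fence and the stop until I felt contact. I then set block_0 against the fence and pushed it up against block_1.
- I pulled the retaining bar straight up out of the stand, stood it on the plate and pushed it against block_0.
- block_2 was not in the scene. I left the pink look-alike alone.

**Last checks (heater frame, mm)**

| Object | x | y | Allowed x | Allowed y |
|---|---|---|---|---|
| block_1 | 12.2 | 87.9 | 9 to 16.5 | 85 to 91 |
| block_0 | 12.4 | 27.8 | 9 to 16.5 | 23.5 to 31 |
| retaining bar | −6.8 | −15.4 | −25 to 6 | −21 to −12 |

- **Squareness:** the blocks and the bar are square to the heater within about 0.3°.
- **Pry bar:** it lies flat and clear of the stand by eye in the scene view. My last numeric reading of it found the wrong patch of pixels, so that reading is not usable.
- **Bystanders:** the beaker and bottle look unmoved in the last pictures, and the arm was clear of everything.

**What disagreed**
- The reported TCP height read about 33 mm too low against the fingertip height stated in the task. My first grasp of the pry bar therefore closed on air. I found the offset by touching the bench (up to about 45 N) and corrected for it from then on.
- In the last top view, the outline of the two blocks came out 123 mm wide and centred 2 mm to the right of where it should be. I take this to be a side face counted in. The bore centres, used in the table, do not show it.

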